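# Stack cleaned plates on spacer sticks in the bench dryer and start it

## Robot

A 6-joint arm with a two-finger parallel gripper is mounted at the origin on the work surface. World frame = base frame: x ahead of the robot, y to its left, z up, the work surface at z = 0. Lengths are in mm, angles in rad, forces in N, time in s.
With the tool pointing down it reaches from about 250 to 850 mm from the base axis. Payload 12.5 kg.
Tool frame: the origin (TCP) lies between the finger pads; the fingertips stand 25 mm ahead of it and the grasp point (between the pads) lies 6 mm ahead of it; z points along the fingers, y is the line along which they close (so a half turn about z gives the same grasp; the last joint's range is limited). The gripper opens to 93 mm and grips with 3 to 60 N. Pads are 15 mm wide; open, the fingers measure 128 mm over their backs; the gripper's body (75 mm by 188 mm) begins 65 mm behind the grasp point.
Start: joints at [-1.194, 0.351, 1.652, -0, 1.139, -0.085], TCP at [245.074, -492.365, 243.633] pointing down, gripper open.
Joint ranges: [-2.75, 2.75], [-0.79, 2.1], [0.01, 2.65], [-1.57, 4.71], [0.07, 3.14], [-2.87, 2.87]. Speed limits (rad/s): [2.22, 2.22, 2.79, 3.14, 3.14, 3.14].

## Interface

Orientations are given as a unit quaternion [w, x, y, z].
In Python, from workcell import get_state, vision, workorder gives the robot as it stands.
- The arm moves only by the tool send_rows, never from a script. Its argument "deltas" is a list that holds one entry, the list of rows, each a list of 6 numbers: the shift along the tool's x, y, z normalised to -1 to 1, where 1 is 30 mm, then the turn, a rotation vector about the tool's x, y, z normalised to -1 to 1, where 1 is pi/4 rad. A call has 1 to 12 rows; each row shifts and turns the commanded pose from where the row before left it, along the tool's axes as they then stand; what a row does not reach is not made up. A row lasts 1/10 s, in which the tool goes at most 50 mm and 8.59 degrees, less where a joint would pass 70% of its speed; a pose out of reach is approached as far as the arm can. A call with a number of a shift or a turn outside -1 to 1 is refused whole. A call with a gripper value outside its range is refused whole. "jaw" is the gripper command: -1 is shut, 1 is fully open, values between are in proportion, set as the call begins (left out, the last holds). The fingers move at their own pace and stop on an object; "grip_force" is the grip in N (left out, the last holds). Time passes only in rows, so rows that do not move let the fingers close. It gives the time, the measured TCP pose, the force, the opening and the grip force at its end, in the units of the state.
- get_state(): the state, without advancing time (a new reading comes with each control period).
- vision.camera(name): name is "scene" or "top" or "wrist"; returns a dict with "pixels" (420x560x3 uint8, blue, green, red), "z_map" (420x560 float32, mm along the optical axis (not along the pixel's ray), 0 where there is no reading), "fov_y" (degrees; the focal length in pixels is half the picture's height over the tangent of half this angle, whatever the lens; pixels are square), "cx", "cy" (the principal point, pixels), "rvec" (rotation vector, rad) and "tvec" (3), from world to camera coordinates, as OpenCV has them. Camera axes: x right, y down, z forward; pixel columns grow to the right and rows downward; lengths in mm; the calibration is good to about 2 mm. A picture is of the moment at which its call begins.
- workorder.finish_job(): hands the job in; it is judged then, once.
The state is a dict: "t": time; "q": joint angles; "qd": joint speeds; "tau": joint torques, N m; "ee_pos": TCP position; "tool_rot": TCP orientation; "wrist_force": force on the tool from outside, world axes, zero at the start; "ft_torque": the same for the moment, N m; "gripper_width": finger opening in mm; "finger_force": force on a finger pad.
Only numpy, scipy, OpenCV 4.12 (cv2) and the standard library are available. Lean on these libraries where they do the work, as an engineer would, in place of code of your own. Each camera call takes 0.05 s, during which the arm holds its last target. There are 200 camera calls.

## Task

Stack all the cleaned aluminium plates from the white sheet on top of the plate in the dryer, flat, squarely above it and with the long sides in line, laying two white spacer sticks under every plate, crosswise, one straight above each of the dryer's two ribs, so that air can pass between the layers. When the stack is complete, twist the start switch on top of the blower clockwise fully to its stop and let it spring back. Leave any spare sticks in their tray and do not disturb the bottle, the lamp or the cup.

Things in the scene. Friction and masses are not known exactly. Their poses are not given: they have to be found in the camera images.
- dryer: fixed drying unit: stainless drip tray 240 mm (x) by 200 mm (y) with a 10 mm rim, and along its +y edge a white blower housing, 260 mm (x) by 130 mm (y), 140 mm high, face at y = +100 mm, whose slatted air outlet looks along -y across the tray. Origin: centre of the tray's underside, on the bench
- rack (a point): middle of the dryer's rack, 20 mm above the dryer's origin, same axes: two steel ribs, 10 mm wide and 100 mm long, run along y at x = -50 and x = +50 mm of this point and carry the lowest plate. The point lies level with the rib tops, midway between the ribs; x runs along the length of the stacked plates, y towards the blower, z up
- plate0_mid (a point): centre of the plate that already lies on the ribs: machined aluminium, 140 mm (its x) by 45 mm (its y) by 15 mm (its z), 0.25 kg, loose
- plateA_mid (a point): centre of loose plate A, of the same make and size as the one on the ribs: 140 mm (x) by 45 mm (y) by 15 mm (z), about 0.25 kg; lies flat on the white sheet at the start. Two or three of the plates A, B, C are there; an absent one reads None
- plateA: the same plate A; this origin is the centre of its underside
- plateB_mid (a point): centre of loose plate B, of the same make and size as the one on the ribs: 140 mm (x) by 45 mm (y) by 15 mm (z), about 0.25 kg; lies flat on the white sheet at the start. Two or three of the plates A, B, C are there; an absent one reads None
- plateB: the same plate B; this origin is the centre of its underside
- plateC_mid (a point): centre of loose plate C, of the same make and size as the one on the ribs: 140 mm (x) by 45 mm (y) by 15 mm (z), about 0.25 kg; lies flat on the white sheet at the start. Two or three of the plates A, B, C are there; an absent one reads None
- plateC: the same plate C; this origin is the centre of its underside
- stick1_mid (a point): centre of loose spacer stick 1: white acetal bar of square section, 95 mm (its x) by 12 by 12 mm, 20 g; lies flat in the stick tray at the start. All eight sticks are alike
- stick2_mid (a point): centre of loose spacer stick 2: white acetal bar of square section, 95 mm (its x) by 12 by 12 mm, 20 g; lies flat in the stick tray at the start. All eight sticks are alike
- stick3_mid (a point): centre of loose spacer stick 3: white acetal bar of square section, 95 mm (its x) by 12 by 12 mm, 20 g; lies flat in the stick tray at the start. All eight sticks are alike
- stick4_mid (a point): centre of loose spacer stick 4: white acetal bar of square section, 95 mm (its x) by 12 by 12 mm, 20 g; lies flat in the stick tray at the start. All eight sticks are alike
- stick5_mid (a point): centre of loose spacer stick 5: white acetal bar of square section, 95 mm (its x) by 12 by 12 mm, 20 g; lies flat in the stick tray at the start. All eight sticks are alike
- stick6_mid (a point): centre of loose spacer stick 6: white acetal bar of square section, 95 mm (its x) by 12 by 12 mm, 20 g; lies flat in the stick tray at the start. All eight sticks are alike
- stick7_mid (a point): centre of loose spacer stick 7: white acetal bar of square section, 95 mm (its x) by 12 by 12 mm, 20 g; lies flat in the stick tray at the start. All eight sticks are alike
- stick8_mid (a point): centre of loose spacer stick 8: white acetal bar of square section, 95 mm (its x) by 12 by 12 mm, 20 g; lies flat in the stick tray at the start. All eight sticks are alike
- stick_tray: fixed shallow stainless tray, 228 mm (x) by 186 mm (y), floor 3 mm thick, rim 7 mm high; origin: centre of its underside, on the bench. The eight sticks lie in it along x in two rows of four, 42 mm apart in y and 106 mm apart in x
- sheet: fixed white plastic sheet, 230 mm (x) by 305 mm (y), 1.5 mm thick, on which the loose plates lie; origin: centre of its underside
- start_switch (a joint): spring-return start switch on top of the blower housing, upright axis: 0 at rest, 0.785 rad at its stop, growing clockwise seen from above. The spring takes 0.03 N m to start and 0.12 N m at the stop, and brings it back to 0 when let go
- switch_grip (a point): where to grip the start switch: on its axis, 171 mm above the bench, on its black bar handle, which is 38 mm long (along this point's x, which turns with it), and 13 mm wide (y); the bar top is 12 mm above this point, and its round skirt, 40 mm across, begins 16 mm below it
- spray_bottle: bystander: amber spray bottle with a green trigger head, 68 mm across, 187 mm tall; origin: centre of its underside
- pocket_lamp: bystander: black pocket inspection lamp, 95 x 26 x 20 mm; origin: centre of its underside
- cup: bystander: small stainless cup, 70 mm across, 60 mm high; origin: centre of its underside
Things that resemble listed ones, but are neither listed nor needed, are in the scene too. Leave any green or red look-alike of the part that bears stick4_mid alone. What is shaped like the part that bears stick1_mid but black is not meant.

How it is judged:
By the outcome, as a careful person would: the job done as asked, in the order asked, and still so for the second after the job is handed in, with the robot touching nothing.
Of plateA, plateB, plateC only 2 to 3 are there at a start; the rules pass over those that are not, and their reading is None.
At some moment in a run one of stick1, stick2, stick5, stick6 may be knocked a few centimetres aside while the robot is not near it.
Once in a run the grip may slacken for a moment while it holds something.
It also fails if it takes over 210 s, if anything falls off the work surface, if the arm or the gripper's body presses on something with over 40 N, if the wrist force passes 120 N, or if a joint passes its speed limit or range.

## Working session

There is one attempt and no reset: what is moved stays moved. The work goes in short steps, Python scripts to look and compute and a tool call to move; the robot and the scene stay as the last step left them, time stands still between calls to the robot, and variables do not carry over. Pictures are saved under pics/ and viewed, at most 14 in all, crops included, and the job is handed in when it is done.

Besides the shell and the picture viewer there is one more tool, called as name(argument=value, ...) on one line, values as JSON. send_rows: Moves the arm, as the interface text tells. Scaled input: -1 to 1 covers 30 mm each way for a shift and pi/4 rad each way for a turn. Its arguments: {"type":"object","properties":{"deltas":{"type":"array"},"jaw":{"type":"number"},"grip_force":{"type":"number"}},"required":["deltas"]}

```bash
mkdir -p pics; ls
cat > h.py <<'E'
import numpy as np, cv2
from scipy.spatial.transform import Rotation as R
from workcell import get_state, vision, workorder
def cam(n):
    c=vision.camera(n); h,w=c["pixels"].shape[:2]
    c["f"]=h/2/np.tan(np.radians(c["fov_y"])/2)
    c["R"]=R.from_rotvec(np.array(c["rvec"]).ravel()).as_matrix(); c["t"]=np.array(c["tvec"]).ravel()
    return c
def ray(c,uv,z):
    uv=np.atleast_2d(np.array(uv,float)); d=np.c_[(uv[:,0]-c["cx"])/c["f"],(uv[:,1]-c["cy"])/c["f"],np.ones(len(uv))]@c["R"]
    o=-c["R"].T@c["t"]; s=(z-o[2])/d[:,2]; return o+d*s[:,None]
def cloud(c):
    v,u=np.mgrid[:c["z_map"].shape[0],:c["z_map"].shape[1]]; Z=c["z_map"]
    P=np.stack([(u-c["cx"])/c["f"]*Z,(v-c["cy"])/c["f"]*Z,Z],-1)
    return (P-c["t"])@c["R"]
def proj(c,p):
    q=np.atleast_2d(p)@c["R"].T+c["t"]; return np.c_[q[:,0]/q[:,2]*c["f"]+c["cx"],q[:,1]/q[:,2]*c["f"]+c["cy"]]
E
python3 - <<'E'
from h import *
s=get_state(); print(s)
for n in["scene","top","wrist"]:
    c=cam(n); cv2.imwrite(f"pics/{n}0.png",c["pixels"]); print(n,c["fov_y"],c["cx"],c["cy"],-c["R"].T@c["t"],c["R"][2])
E
```

```text
pics
{'t': 0.0, 'q': array([-1.19360190e+00,  3.51217437e-01,  1.65241823e+00, -4.03039928e-05,
        1.13906505e+00, -8.46103491e-02]), 'qd': array([ 0.00033701,  0.00066548, -0.0006083 , -0.00116613, -0.00032331,
        0.00023422]), 'tau': array([-8.84002166e-04, -4.97317314e+01, -2.85254520e+01,  6.97962684e-02,
        2.57103669e-02, -1.06827274e-04]), 'ee_pos': array([ 244.95716098, -492.09784032,  243.11392823]), 'tool_rot': array([-5.45445947e-04,  9.73458193e-01,  2.28864239e-01, -9.88643446e-05]), 'wrist_force': array([-0.25289639,  0.17872508,  1.1107982 ]), 'ft_torque': array([-0.02219858,  0.03667791,  0.069663  ]), 'finger_force': 0.0, 'gripper_width': 92.88655384517489}
scene 51.940698136711106 277.8754203355867 209.21386377354295 [ 967.61202541 -446.77033783 1005.85478846] [-0.40854166  0.41357627 -0.81366355]
top 49.806899337688996 277.1434897432504 216.3741125819859 [ 437.14450198   -9.91963979 1334.0693281 ] [ 0.07176634  0.00827785 -0.99738712]
wrist 64.18091404927509 280.60421487026036 209.21736887016735 [ 309.33617703 -460.87173974  385.34974852] [-0.2281685 -0.113448  -0.9669895]
```

View pics/top0.png

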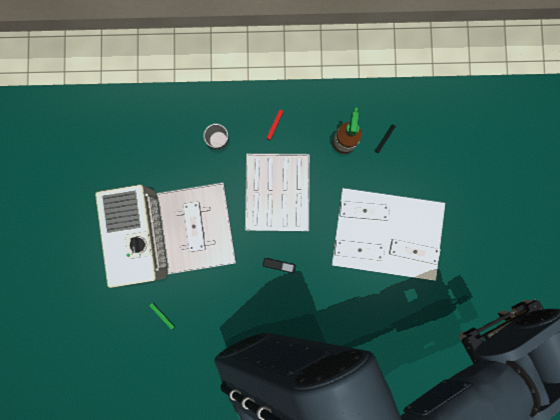

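View pics/scene0.png

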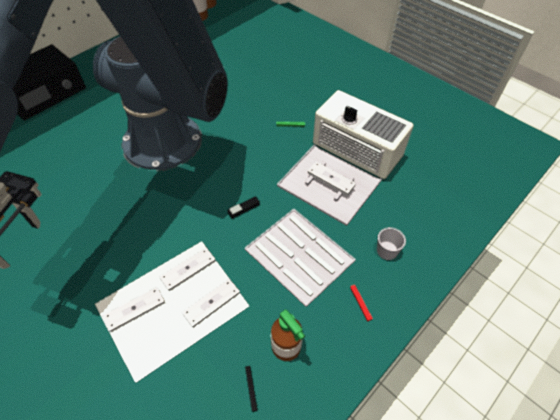

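The top view shows three plates on the sheet at (365,211), (360,250) and (415,251). Plate0 lies on the ribs at (193,227), eight white sticks sit in the tray around (278,193), and the switch is at (137,244). The lookalikes are a red stick (275,124), a black one (385,138) and a green one (162,316). I'll use only the white sticks in the tray. The lamp is at (278,265), the cup at (216,136) and the bottle at (347,137).

```bash
cat > m.py <<'E'
from h import *
def rects(c,mask,z,amin=30):
    out=[]
    for k in cv2.findContours(mask.astype(np.uint8)*255,cv2.RETR_EXTERNAL,cv2.CHAIN_APPROX_NONE)[0]:
        if cv2.contourArea(k)<amin: continue
        p=ray(c,k[:,0,:],z)[:,:2].astype(np.float32)
        (x,y),(w,h),a=cv2.minAreaRect(p)
        if w<h: w,h,a=h,w,a+90
        out.append((x,y,w,h,(a+90)%180-90,k[:,0].mean(0).round()))
    return out
E
python3 - <<'E'
from m import *
c=cam("top");P=cloud(c);z=P[...,2]
for uv in[(380,280),(365,220),(360,242),(193,227),(250,193),(256,178),(100,260),(120,200),(165,260)]: print(uv,z[uv[1]-1:uv[1]+2,uv[0]-1:uv[0]+2].round(1).ravel())
g=c["pixels"].astype(int); print(g[193,244:312].mean(1).round().astype(int)); print(g[205:275,350].mean(1).round().astype(int))
E
```

```text
(380, 280) [ 4.   4.7 -1.4 -3.9 -1.5  1.1  4.1 -1.9 -2.1]
(365, 220) [ 2.8 -0.3  4.   2.7  4.9  1.4  3.7  4.5  2.5]
(360, 242) [-3.   3.2 -0.3 11.3  6.4  3.9 18.9 19.7 19.8]
(193, 227) [37.9 40.  37.2 32.3 33.9 34.3 38.2 35.9 33.6]
(250, 193) [6.1 4.6 4.5 3.5 1.8 4.  0.  3.3 6.7]
(256, 178) [17.3 15.1 17.3 18.5 12.  18.2 19.9 13.9 17.4]
(100, 260) [-1.6  5.7  1.6 -2.5  3.4  2.1  2.6 -0.8  2.9]
(120, 200) [141.5 140.  141.3 144.6 142.2 146.5 144.2 145.1 142.7]
(165, 260) [50.1 39.4  1.9 50.  36.2 -0.1 55.5 37.7  3.2]
[ 71 105 179 217 215 213 215 215 213 213 219 224 224 223 208 196 217 216
 213 214 214 214 214 214 212 210 206 208 213 213 212 214 213 213 215 213
 216 212 209 211 214 218 218 216 216 218 216 214 215 219 217 220 215 204
 198 195 187 198 218 220 222 220 224 205 152 127  75  72]
[224 222 223 223 221 222 223 224 222 223 226 212 133 222 226 223 223 223
 223 223 222 223 223 222 224 223 224 223 223 222 224 222 223 223 224 217
 182 222 223 221 221 222 222 220 221 221 220 222 222 222 222 222 223 223
 222 221 222 222 222 222 221 226 220  76  60  69  68  70  70  70]
```

Run:
```python
import cv2
a=cv2.imread("pics/top0.png")
b=cv2.resize(a[140:300,90:460],None,fx=2.15,fy=2.15,interpolation=cv2.INTER_CUBIC);cv2.imwrite("pics/crop1.png",b)
```

```text
(no output)
```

View pics/crop1.png

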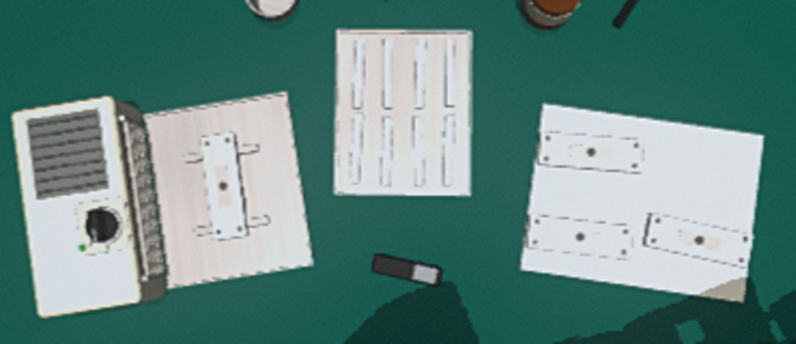

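The crop shows the plates with centre holes and corner dots, and eight low-contrast white sticks. Depth separates them, so I'll measure by height mask.

Run:
```python
from m import *
cs=[cam("top") for _ in range(6)]
for c in cs[:1]: pass
Z=np.median([k["z_map"] for k in cs],0); c=cs[0]; c["z_map"]=Z; P=cloud(c); z=P[...,2]
np.set_printoptions(precision=1,suppress=True)
def box(u0,u1,v0,v1):
    m=np.zeros(z.shape,bool);m[v0:v1,u0:u1]=1;return m
for nm,b,lo,hi,zt in[("plates",box(325,450,185,285),9,40,16.5),("sticks",box(240,315,150,235),9,40,15),("plate0",box(170,212,195,255),28,60,35),("blower",box(90,175,180,290),120,150,140),("switch",box(115,160,225,262),165,200,183)]:
    for r in rects(c,b&(z>lo)&(z<hi),zt): print(nm,np.array(r[:5]),r[5])
p=c["pixels"];hsv=cv2.cvtColor(p,cv2.COLOR_BGR2HSV)
g=(hsv[...,0]>70)&(hsv[...,0]<95)&(hsv[...,1]>100)
for nm,b,zt in[("sheet",box(325,450,185,285),1.5),("tray",box(235,318,145,240),7)]:
    for r in rects(c,b&~g,zt,300): print(nm,np.array(r[:5]),r[5])
for nm,b,lo in[("bottle",box(325,370,100,160),30),("cup",box(200,232,118,155),20),("lamp",box(255,300,250,280),10)]:
    q=P[b&(z>lo)];print(nm,q.mean(0),q.min(0),q.max(0))
```

```text
plates [ 429.9 -236.   140.6   44.8   82.3] [360. 250.]
plates [ 422.1 -395.5  141.5   45.2   76.5] [415. 251.]
plates [ 544.1 -254.4  140.7   45.5   84. ] [365. 210.]
sticks [551.  -61.7  91.5  12.1  -3.3] [298. 209.]
sticks [550.4 -20.9  94.    8.8  -1.2] [284. 210.]
sticks [551.4  22.5  94.4  12.1  -3.4] [270. 210.]
sticks [556.6  63.7  91.8  12.1  -4.5] [256. 208.]
sticks [658.2 -24.6  92.1  11.8  -1.2] [285. 174.]
sticks [659.1  18.   92.2   8.9  -1.1] [270. 174.]
sticks [660.   58.5  92.7  12.2  -3.8] [257. 174.]
sticks [658.8 -65.9  95.1  11.8  -1.3] [299. 173.]
plate0 [507.3 241.1 139.8  46.3   7.3] [194. 226.]
blower [481.2 397.6 258.3 138.7   7.9] [127. 236.]
switch [455.7 364.5  38.2  17.9   0.2] [135. 245.]
sheet [ 475.9 -325.2  310.4  233.9   80.5] [388. 234.]
tray [605.7   0.3 232.  189.4  -1.4] [277. 192.]
bottle [ 743.1 -197.5  127.8] [ 714.5 -235.4   32. ] [ 798.1 -168.4  189.9]
cup [772.1 176.1  46.9] [730.7 139.3  20.8] [798.4 205.6  64. ]
lamp [390.2  -2.1  20.5] [369.8 -47.8  14.6] [411.7  44.8  25. ]
```

```bash
cat > plan.py <<'E'
# usage: python3 plan.py x,y,z,yaw[,v] ...   -> rows per waypoint, from the tracked command pose
import sys,json,os,numpy as np
from workcell import get_state
F='cmd.json'; s=get_state()
q=s["tool_rot"]; my=np.degrees(2*np.arctan2(q[2],q[1])); m=list(s["ee_pos"])+[my]
c=json.load(open(F)) if os.path.exists(F) else [245.074,-492.365,243.633,26.46]
d=np.array(c)-m; d[3]=(d[3]+180)%360-180
print("cmd-meas",d.round(2),"t",round(s["t"],1),"w",round(s["gripper_width"],1),"F",s["wrist_force"].round(1))
if np.abs(d[:3]).max()>4 or abs(d[3])>2: print("RESET TO MEASURED"); c=m
for a in sys.argv[1:]:
    t=[float(k) for k in a.split(',')]; v=t[4] if len(t)>4 else 28
    c0=np.array(c); D=np.array(t[:4])-c0; D[3]=(D[3]+180)%360-180
    L=np.linalg.norm(D[:3]); n=int(max(np.ceil(L/v),np.ceil(abs(D[3])/8.3),1)); rows=[]
    for i in range(n):
        g=c0+D*(i+1)/n; e=g-c; w=np.radians(c[3])
        sh=[e[0]*np.cos(w)+e[1]*np.sin(w), e[0]*np.sin(w)-e[1]*np.cos(w), -e[2]]
        sh=[round(k/30,2)+0 for k in sh]; tr=round(-e[3]/45,3)+0
        c=[c[0]+30*(sh[0]*np.cos(w)+sh[1]*np.sin(w)),c[1]+30*(sh[0]*np.sin(w)-sh[1]*np.cos(w)),c[2]-30*sh[2],c[3]-45*tr]
        rows.append(sh+[0,0,tr])
    print("->",a); 
    for i in range(0,n,12): print(json.dumps(rows[i:i+12]).replace(' ','').replace('.0,',',').replace('.0]',']'))
json.dump([float(k) for k in c],open(F,'w'))
E
python3 plan.py 500,175,320,97.5,30
```

```text
cmd-meas [0.   0.   0.01 0.  ] t 0.5 w 92.7 F [-0.8 -0.3  0.4]
-> 500,175,320,97.5,30
[[0.73,-0.67,-0.11,0,0,-0.066],[0.76,-0.64,-0.1,0,0,-0.066],[0.8,-0.59,-0.11,0,0,-0.065],[0.82,-0.55,-0.1,0,0,-0.066],[0.86,-0.51,-0.11,0,0,-0.066],[0.87,-0.46,-0.11,0,0,-0.066],[0.9,-0.42,-0.1,0,0,-0.065],[0.92,-0.37,-0.11,0,0,-0.066],[0.94,-0.32,-0.1,0,0,-0.066],[0.96,-0.27,-0.11,0,0,-0.066],[0.96,-0.23,-0.11,0,0,-0.066],[0.98,-0.17,-0.1,0,0,-0.065]]
[[0.98,-0.12,-0.11,0,0,-0.066],[0.99,-0.08,-0.1,0,0,-0.066],[1,-0.02,-0.11,0,0,-0.066],[0.99,0.03,-0.11,0,0,-0.065],[0.99,0.09,-0.1,0,0,-0.066],[0.98,0.13,-0.11,0,0,-0.066],[0.98,0.18,-0.11,0,0,-0.066],[0.96,0.24,-0.1,0,0,-0.066],[0.95,0.28,-0.11,0,0,-0.065],[0.94,0.33,-0.1,0,0,-0.066],[0.91,0.38,-0.11,0,0,-0.066],[0.9,0.43,-0.11,0,0,-0.066]]
```

send_rows(deltas=[[[0.73, -0.67, -0.11, 0, 0, -0.066], [0.76, -0.64, -0.1, 0, 0, -0.066], [0.8, -0.59, -0.11, 0, 0, -0.065], [0.82, -0.55, -0.1, 0, 0, -0.066], [0.86, -0.51, -0.11, 0, 0, -0.066], [0.87, -0.46, -0.11, 0, 0, -0.066], [0.9, -0.42, -0.1, 0, 0, -0.065], [0.92, -0.37, -0.11, 0, 0, -0.066], [0.94, -0.32, -0.1, 0, 0, -0.066], [0.96, -0.27, -0.11, 0, 0, -0.066], [0.96, -0.23, -0.11, 0, 0, -0.066], [0.98, -0.17, -0.1, 0, 0, -0.065]]], jaw=-0.4)

```text
t: 1.7
ee_pos: [372.8, -157.5, 282.0]
tool_rot: [0.0, 0.857, 0.516, 0.0]
wrist_force: [0.9, -0.1, 1.0]
gripper_width: 27.9
finger_force: 0.0
```

send_rows(deltas=[[[0.98, -0.12, -0.11, 0, 0, -0.066], [0.99, -0.08, -0.1, 0, 0, -0.066], [1, -0.02, -0.11, 0, 0, -0.066], [0.99, 0.03, -0.11, 0, 0, -0.065], [0.99, 0.09, -0.1, 0, 0, -0.066], [0.98, 0.13, -0.11, 0, 0, -0.066], [0.98, 0.18, -0.11, 0, 0, -0.066], [0.96, 0.24, -0.1, 0, 0, -0.066], [0.95, 0.28, -0.11, 0, 0, -0.065], [0.94, 0.33, -0.1, 0, 0, -0.066], [0.91, 0.38, -0.11, 0, 0, -0.066], [0.9, 0.43, -0.11, 0, 0, -0.066]]])

```text
t: 2.9
ee_pos: [500.4, 176.3, 320.3]
tool_rot: [0.0, 0.658, 0.753, 0.0]
wrist_force: [0.4, -0.3, -0.2]
gripper_width: 27.6
finger_force: 0.0
```

send_rows(deltas=[[[0, 0, 0, 0, 0, 0], [0, 0, 0, 0, 0, 0], [0, 0, 0, 0, 0, 0]]])

```text
t: 3.2
ee_pos: [499.8, 174.3, 320.0]
tool_rot: [-0.0, 0.66, 0.752, -0.0]
wrist_force: [-0.8, 0.2, 0.6]
gripper_width: 27.9
finger_force: 0.0
```

```bash
python3 plan.py
python3 - <<'E'
from h import *
np.set_printoptions(precision=1,suppress=True)
c=cam("wrist"); cv2.imwrite("pics/w1.png",c["pixels"]); print(-c["R"].T@c["t"])
for p in [(507.3,241.1,35),(500,175,0)]: print(proj(c,p))
t=cam("top"); cv2.imwrite("pics/t1.png",t["pixels"])
E
```

```text
cmd-meas [0.3  0.74 0.13 0.06] t 3.2 w 27.9 F [-0.8  0.2  0.6]
[491.9 244.2 462.2]
[[292.6 124.8]]
[[279.9 172.5]]
```

View pics/w1.png

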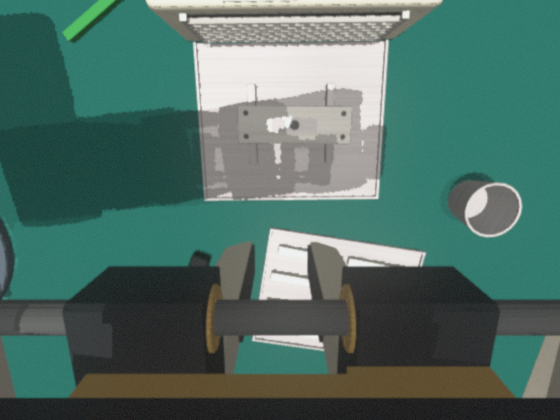

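The wrist view shows plate0 at (295,124) with its hole at (295,125). The ribs stick out at u≈252 and u≈329, and the tray corners are near (196,40), (387,40), (205,199) and (379,199).

Run:
```python
from m import *
np.set_printoptions(precision=1,suppress=True,linewidth=200)
c=cam("wrist"); g=cv2.cvtColor(c["pixels"],cv2.COLOR_BGR2GRAY)
b=cv2.resize(g[30:210,190:395],None,fx=3.3,fy=3.3,interpolation=cv2.INTER_CUBIC);cv2.imwrite("pics/w1c.png",b)
for v in(93,155): print(v,list(zip(range(240,345),g[v-2:v+3,240:345].mean(0).astype(int))))
P=cloud(c);z=P[...,2]
m=np.zeros(z.shape,bool);m[60:190,215:370]=1
z2=cv2.medianBlur(z.astype(np.float32),5)
for r in rects(c,m&(z2>28),35,100): print("plate0",np.array(r[:5]),r[5])
print("tray corners",ray(c,[(196,40),(387,40),(205,199),(379,199)],10)[:,:2])
print("hole",ray(c,[(294.6,125)],35))
```

```text
93 [(240, np.int64(236)), (241, np.int64(236)), (242, np.int64(235)), (243, np.int64(235)), (244, np.int64(235)), (245, np.int64(234)), (246, np.int64(233)), (247, np.int64(235)), (248, np.int64(237)), (249, np.int64(238)), (250, np.int64(239)), (251, np.int64(237)), (252, np.int64(238)), (253, np.int64(233)), (254, np.int64(204)), (255, np.int64(159)), (256, np.int64(190)), (257, np.int64(226)), (258, np.int64(233)), (259, np.int64(233)), (260, np.int64(234)), (261, np.int64(234)), (262, np.int64(234)), (263, np.int64(234)), (264, np.int64(234)), (265, np.int64(234)), (266, np.int64(234)), (267, np.int64(233)), (268, np.int64(234)), (269, np.int64(233)), (270, np.int64(233)), (271, np.int64(233)), (272, np.int64(233)), (273, np.int64(232)), (274, np.int64(233)), (275, np.int64(233)), (276, np.int64(233)), (277, np.int64(232)), (278, np.int64(233)), (279, np.int64(232)), (280, np.int64(232)), (281, np.int64(232)), (282, np.int64(232)), (283, np.int64(232)), (284, np.int64(231)), (285, np.int64(232)), (286, np.int64(231)), (287, np.int64(231)), (288, np.int64(230)), (289, np.int64(231
[... 2980 characters left out ...]
320, np.int64(134)), (321, np.int64(133)), (322, np.int64(133)), (323, np.int64(128)), (324, np.int64(107)), (325, np.int64(107)), (326, np.int64(123)), (327, np.int64(130)), (328, np.int64(131)), (329, np.int64(131)), (330, np.int64(130)), (331, np.int64(130)), (332, np.int64(137)), (333, np.int64(153)), (334, np.int64(163)), (335, np.int64(164)), (336, np.int64(164)), (337, np.int64(164)), (338, np.int64(165)), (339, np.int64(165)), (340, np.int64(164)), (341, np.int64(165)), (342, np.int64(164)), (343, np.int64(165)), (344, np.int64(164))]
plate0 [509.1 241.3 140.   44.4   7.5] [294. 124.]
tray corners [[376.3 325.8]
 [609.7 356.4]
 [401.9 126.4]
 [641.1 157.7]]
hole [[510.  241.2  35. ]]
```

View pics/w1c.png

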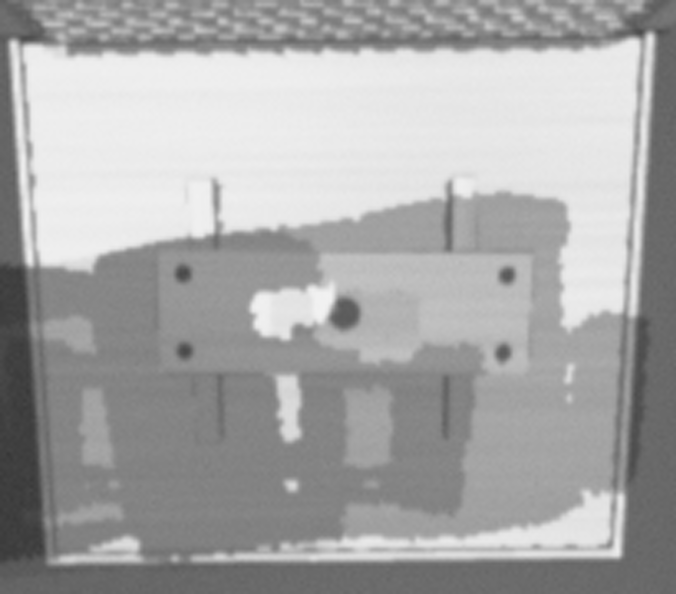

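Run:
```python
from m import *
np.set_printoptions(precision=2,suppress=True,linewidth=200)
c=cam("wrist")
p=ray(c,[(254.2,93),(327,93),(255.7,155),(325.7,155),(247,93),(334.2,93),(248.5,150),(333,150)],20)[:,:2]
a=np.radians(7.5); ex=np.array([np.cos(a),np.sin(a)]); ey=np.array([-ex[1],ex[0]])
o=np.array([509.3,241.2]); print(np.c_[(p-o)@ex,(p-o)@ey])
e=ray(c,[(254.5,85),(330,85),(252,163),(329,163)],20)[:,:2]; print(np.c_[(e-o)@ex,(e-o)@ey])
r=ray(c,[(194,38),(388,38),(205,199),(379,199)],10)[:,:2];print("rim",np.c_[(r-o)@ex,(r-o)@ey])
```

```text
[[-49.52  38.62]
 [ 41.6   38.57]
 [-49.16 -38.34]
 [ 42.57 -38.4 ]
 [-58.53  38.63]
 [ 50.61  38.57]
 [-58.43 -31.86]
 [ 51.89 -31.94]]
[[-48.95  48.06]
 [ 45.    48.  ]
 [-54.24 -48.8 ]
 [ 47.28 -48.87]]
rim [[-123.02  103.55]
 [ 115.78  103.43]
 [-121.35  -99.77]
 [ 119.86  -99.95]]
```

Plate0 is centred at about (509.3, 241.2), yaw 7.5°. The rack middle is about (505.7, 240.7), yaw 7.9°. First stick next.

```bash
python3 plan.py 556,63.5,90,-2,30 556,63.5,30,-2,20 556,63.5,100,-2,24 456.2,233.8,100,97.9,25 456.2,233.8,62.5,97.9,10 456.2,233.8,110,97.9,24
```

```text
cmd-meas [ 0.08  0.64 -0.13  0.06] t 3.4 w 28.1 F [ 0.3 -0.3 -0.5]
-> 556,63.5,90,-2,30
[[-0.33,0.11,0.64,0,0,0.184],[-0.3,0.16,0.64,0,0,0.185],[-0.29,0.21,0.64,0,0,0.184],[-0.25,0.24,0.64,0,0,0.184],[-0.21,0.27,0.64,0,0,0.184],[-0.17,0.3,0.64,0,0,0.185],[-0.12,0.32,0.63,0,0,0.184],[-0.08,0.34,0.64,0,0,0.184],[-0.03,0.35,0.64,0,0,0.185],[0.02,0.34,0.64,0,0,0.184],[0.08,0.34,0.64,0,0,0.184],[0.12,0.33,0.64,0,0,0.184]]
-> 556,63.5,30,-2,20
[[0,0,0.5,0,0,0],[0,0,0.5,0,0,0],[0,0,0.5,0,0,0],[0,0,0.5,0,0,0]]
-> 556,63.5,100,-2,24
[[0,0,-0.78,0,0,0],[0,0,-0.77,0,0,0],[0,0,-0.78,0,0,0]]
-> 456.2,233.8,100,97.9,25
[[-0.27,-0.43,0,0,0,-0.171],[-0.21,-0.46,0,0,0,-0.17],[-0.15,-0.48,0,0,0,-0.171],[-0.08,-0.5,0,0,0,-0.171],[-0.02,-0.51,0,0,0,-0.171],[0.06,-0.5,0,0,0,-0.17],[0.12,-0.49,0,0,0,-0.171],[0.18,-0.48,0,0,0,-0.171],[0.25,-0.44,0,0,0,-0.171],[0.3,-0.4,0,0,0,-0.17],[0.36,-0.37,0,0,0,-0.171],[0.4,-0.31,0,0,0,-0.171]]
[[0.43,-0.25,0,0,0,-0.171]]
-> 456.2,233.8,62.5,97.9,10
[[0,0,0.31,0,0,0],[0,0,0.31,0,0,0],[0,0,0.32,0,0,0],[0,0,0.31,0,0,0]]
-> 456.2,233.8,110,97.9,24
[[0,0,-0.79,0,0,0],[0,0,-0.8,0,0,0]]
```

send_rows(deltas=[[[-0.33, 0.11, 0.64, 0, 0, 0.184], [-0.3, 0.16, 0.64, 0, 0, 0.185], [-0.29, 0.21, 0.64, 0, 0, 0.184], [-0.25, 0.24, 0.64, 0, 0, 0.184], [-0.21, 0.27, 0.64, 0, 0, 0.184], [-0.17, 0.3, 0.64, 0, 0, 0.185], [-0.12, 0.32, 0.63, 0, 0, 0.184], [-0.08, 0.34, 0.64, 0, 0, 0.184], [-0.03, 0.35, 0.64, 0, 0, 0.185], [0.02, 0.34, 0.64, 0, 0, 0.184], [0.08, 0.34, 0.64, 0, 0, 0.184], [0.12, 0.33, 0.64, 0, 0, 0.184]]], jaw=-0.48)

```text
t: 4.6
ee_pos: [556.3, 62.6, 89.4]
tool_rot: [-0.0, 1.0, -0.021, 0.0]
wrist_force: [0.2, 0.2, 0.3]
gripper_width: 24.1
finger_force: 0.0
```

send_rows(deltas=[[[0, 0, 0.5, 0, 0, 0], [0, 0, 0.5, 0, 0, 0], [0, 0, 0.5, 0, 0, 0], [0, 0, 0.5, 0, 0, 0], [0, 0, 0, 0, 0, 0], [0, 0, 0, 0, 0, 0]]])

```text
t: 5.2
ee_pos: [556.0, 63.7, 29.5]
tool_rot: [0.0, 1.0, -0.017, -0.0]
wrist_force: [0.7, 0.6, -0.3]
gripper_width: 24.7
finger_force: 0.0
```

send_rows(deltas=[[[0, 0, 0, 0, 0, 0], [0, 0, 0, 0, 0, 0], [0, 0, 0, 0, 0, 0], [0, 0, 0, 0, 0, 0]]], jaw=-1, grip_force=15)

```text
t: 5.6
ee_pos: [556.1, 63.4, 30.1]
tool_rot: [-0.0, 1.0, -0.017, 0.0]
wrist_force: [0.2, 0.8, -0.5]
gripper_width: 12.0
finger_force: 15.0
```

send_rows(deltas=[[[0, 0, -0.78, 0, 0, 0], [0, 0, -0.77, 0, 0, 0], [0, 0, -0.78, 0, 0, 0]]])

```text
t: 5.9
ee_pos: [555.9, 63.4, 100.7]
tool_rot: [0.0, 1.0, -0.017, -0.0]
wrist_force: [-0.5, -0.2, 0.5]
gripper_width: 11.8
finger_force: 15.0
```

send_rows(deltas=[[[-0.27, -0.43, 0, 0, 0, -0.171], [-0.21, -0.46, 0, 0, 0, -0.17], [-0.15, -0.48, 0, 0, 0, -0.171], [-0.08, -0.5, 0, 0, 0, -0.171], [-0.02, -0.51, 0, 0, 0, -0.171], [0.06, -0.5, 0, 0, 0, -0.17], [0.12, -0.49, 0, 0, 0, -0.171], [0.18, -0.48, 0, 0, 0, -0.171], [0.25, -0.44, 0, 0, 0, -0.171], [0.3, -0.4, 0, 0, 0, -0.17], [0.36, -0.37, 0, 0, 0, -0.171], [0.4, -0.31, 0, 0, 0, -0.171]]])

```text
t: 7.1
ee_pos: [463.5, 221.3, 100.0]
tool_rot: [0.0, 0.704, 0.71, 0.0]
wrist_force: [-0.5, -0.3, 0.1]
gripper_width: 11.4
finger_force: 15.0
```

send_rows(deltas=[[[0.43, -0.25, 0, 0, 0, -0.171], [0, 0, 0, 0, 0, 0], [0, 0, 0, 0, 0, 0]]])

```text
t: 7.4
ee_pos: [456.4, 233.5, 100.0]
tool_rot: [0.0, 0.658, 0.753, 0.0]
wrist_force: [-0.1, 0.5, -0.1]
gripper_width: 11.8
finger_force: 15.0
```

Run:
```python
from h import *
s=get_state();print(s["ee_pos"].round(1),s["gripper_width"],s["wrist_force"].round(1),s["finger_force"],s["t"])
c=cam("wrist"); cv2.imwrite("pics/w2.png",c["pixels"])
```

```text
[456.4 233.5 100. ] 11.797647591712357 [-0.1  0.5 -0.1] 14.989716857671738 7.4
```

View pics/w2.png

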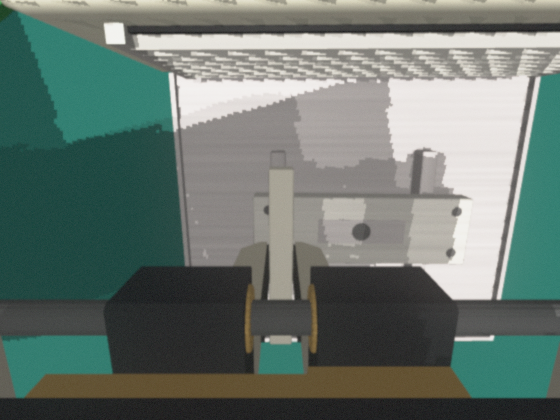

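The wrist view shows the stick held at (281,230) over the left rib, whose end is at (278,155). The right rib end is near (430,155).

```bash
python3 - <<'E'
from h import *
np.set_printoptions(precision=1,suppress=True)
c=cam("wrist"); g=cv2.cvtColor(c["pixels"],cv2.COLOR_BGR2GRAY)
for v in (160,175): print(v,list(g[v-1:v+2,262:296].mean(0).astype(int)),list(g[v-1:v+2,405:450].mean(0).astype(int)))
print(ray(c,[(271.5,158),(286,158),(422,158),(441,158)],20)); print("stick end",ray(c,[(270,168),(293,168)],97-15+9),ray(c,[(361,232)],35))
E
python3 plan.py 456.2,233.8,62.5,97.9,10 456.2,233.8,110,97.9,24 552,22,90,-2,25 552,22,30,-2,15 552,22,100,-2,24 555.2,247.6,100,97.9,25 555.2,247.6,62.5,97.9,10 555.2,247.6,110,97.9,24; cat cmd.json
```

```text
160 [np.int64(138), np.int64(137), np.int64(139), np.int64(139), np.int64(139), np.int64(138), np.int64(137), np.int64(135), np.int64(127), np.int64(130), np.int64(133), np.int64(133), np.int64(132), np.int64(134), np.int64(134), np.int64(133), np.int64(131), np.int64(132), np.int64(130), np.int64(130), np.int64(130), np.int64(128), np.int64(125), np.int64(125), np.int64(134), np.int64(137), np.int64(138), np.int64(136), np.int64(139), np.int64(138), np.int64(136), np.int64(138), np.int64(137), np.int64(137)] [np.int64(205), np.int64(176), np.int64(162), np.int64(162), np.int64(160), np.int64(159), np.int64(156), np.int64(141), np.int64(117), np.int64(100), np.int64(98), np.int64(98), np.int64(96), np.int64(99), np.int64(100), np.int64(99), np.int64(107), np.int64(133), np.int64(154), np.int64(163), np.int64(166), np.int64(167), np.int64(168), np.int64(167), np.int64(164), np.int64(165), np.int64(162), np.int64(162), np.int64(162), np.int64(158), np.int64(156), np.int64(155), np.int64(159), np.int64(161), np.int64(160), np.int64(162), np.int64(163), np.int64(161), np.int64(167), np.i
[... 2169 characters left out ...]
],[0,0,0.4,0,0,0]]
-> 552,22,100,-2,24
[[0,0,-0.78,0,0,0],[0,0,-0.77,0,0,0],[0,0,-0.78,0,0,0]]
-> 555.2,247.6,100,97.9,25
[[-0.01,-0.58,0,0,0,-0.171],[0.06,-0.57,0,0,0,-0.171],[0.15,-0.56,0,0,0,-0.17],[0.21,-0.54,0,0,0,-0.171],[0.29,-0.5,0,0,0,-0.171],[0.35,-0.47,0,0,0,-0.171],[0.41,-0.41,0,0,0,-0.17],[0.45,-0.35,0,0,0,-0.171],[0.51,-0.28,0,0,0,-0.171],[0.53,-0.22,0,0,0,-0.171],[0.56,-0.14,0,0,0,-0.17],[0.58,-0.07,0,0,0,-0.171]]
[[0.58,0.01,0,0,0,-0.171]]
-> 555.2,247.6,62.5,97.9,10
[[0,0,0.31,0,0,0],[0,0,0.31,0,0,0],[0,0,0.32,0,0,0],[0,0,0.31,0,0,0]]
-> 555.2,247.6,110,97.9,24
[[0,0,-0.79,0,0,0],[0,0,-0.79,0,0,0]]
[555.1910695026797, 247.66512650593538, 109.86709874197304, 97.9041530188392]
```

send_rows(deltas=[[[0.01, 0, 0.31, 0, 0, -0.001], [0, 0, 0.31, 0, 0, -0.001], [0.01, 0, 0.32, 0, 0, -0.001], [0, 0, 0.31, 0, 0, -0.001], [0, 0, 0, 0, 0, 0], [0, 0, 0, 0, 0, 0]]])

```text
t: 8.1
ee_pos: [456.0, 234.2, 61.8]
tool_rot: [-0.0, 0.655, 0.755, -0.0]
wrist_force: [-0.3, -0.2, -0.7]
gripper_width: 12.0
finger_force: 15.0
```

send_rows(deltas=[[[0, 0, 0, 0, 0, 0], [0, 0, 0, 0, 0, 0], [0, 0, 0, 0, 0, 0]]], jaw=-0.48)

```text
t: 8.4
ee_pos: [456.2, 234.3, 62.5]
tool_rot: [0.0, 0.655, 0.755, 0.0]
wrist_force: [0.1, 0.6, 0.0]
gripper_width: 23.6
finger_force: 0.0
```

send_rows(deltas=[[[0, 0, -0.79, 0, 0, 0], [0, 0, -0.79, 0, 0, 0]]])

```text
t: 8.6
ee_pos: [455.8, 234.1, 110.1]
tool_rot: [-0.0, 0.655, 0.755, -0.001]
wrist_force: [0.1, -0.2, 0.5]
gripper_width: 24.1
finger_force: 0.0
```

send_rows(deltas=[[[-0.57, 0.17, 0.05, 0, 0, 0.171], [-0.55, 0.24, 0.05, 0, 0, 0.171], [-0.5, 0.32, 0.05, 0, 0, 0.17], [-0.46, 0.37, 0.05, 0, 0, 0.171], [-0.41, 0.44, 0.05, 0, 0, 0.171], [-0.34, 0.49, 0.06, 0, 0, 0.171], [-0.27, 0.53, 0.05, 0, 0, 0.17], [-0.21, 0.56, 0.05, 0, 0, 0.171], [-0.12, 0.58, 0.05, 0, 0, 0.171], [-0.05, 0.6, 0.05, 0, 0, 0.171], [0.04, 0.59, 0.05, 0, 0, 0.171], [0.11, 0.59, 0.05, 0, 0, 0.17]]])

```text
t: 9.8
ee_pos: [545.6, 38.3, 91.6]
tool_rot: [-0.0, 0.999, 0.049, 0.0]
wrist_force: [0.4, -0.4, 0.2]
gripper_width: 24.5
finger_force: 0.0
```

send_rows(deltas=[[[0.19, 0.56, 0.05, 0, 0, 0.171], [0, 0, 0, 0, 0, 0], [0, 0, 0.4, 0, 0, 0], [0, 0, 0.4, 0, 0, 0], [0, 0, 0.4, 0, 0, 0], [0, 0, 0.4, 0, 0, 0], [0, 0, 0.4, 0, 0, 0], [0, 0, 0, 0, 0, 0]]])

```text
t: 10.6
ee_pos: [553.0, 23.0, 29.0]
tool_rot: [0.0, 1.0, -0.015, 0.0]
wrist_force: [-0.6, -0.2, 0.4]
gripper_width: 24.0
finger_force: 0.0
```

send_rows(deltas=[[[0, 0, 0, 0, 0, 0], [0, 0, 0, 0, 0, 0], [0, 0, 0, 0, 0, 0], [0, 0, 0, 0, 0, 0]]], jaw=-1)

```text
t: 11.0
ee_pos: [552.6, 22.9, 30.0]
tool_rot: [-0.0, 1.0, -0.016, -0.0]
wrist_force: [-0.3, 0.2, -0.3]
gripper_width: 11.9
finger_force: 15.0
```

send_rows(deltas=[[[0, 0, -0.78, 0, 0, 0], [0, 0, -0.77, 0, 0, 0], [0, 0, -0.78, 0, 0, 0]]])

```text
t: 11.3
ee_pos: [552.5, 22.9, 100.7]
tool_rot: [-0.0, 1.0, -0.016, -0.0]
wrist_force: [-0.5, 0.2, -0.7]
gripper_width: 11.6
finger_force: 15.0
```

send_rows(deltas=[[[-0.01, -0.58, 0, 0, 0, -0.171], [0.06, -0.57, 0, 0, 0, -0.171], [0.15, -0.56, 0, 0, 0, -0.17], [0.21, -0.54, 0, 0, 0, -0.171], [0.29, -0.5, 0, 0, 0, -0.171], [0.35, -0.47, 0, 0, 0, -0.171], [0.41, -0.41, 0, 0, 0, -0.17], [0.45, -0.35, 0, 0, 0, -0.171], [0.51, -0.28, 0, 0, 0, -0.171], [0.53, -0.22, 0, 0, 0, -0.171], [0.56, -0.14, 0, 0, 0, -0.17], [0.58, -0.07, 0, 0, 0, -0.171]]])

```text
t: 12.5
ee_pos: [554.8, 231.8, 99.9]
tool_rot: [-0.0, 0.703, 0.712, -0.0]
wrist_force: [0.4, -0.1, -0.8]
gripper_width: 12.0
finger_force: 15.0
```

send_rows(deltas=[[[0.58, 0.01, 0, 0, 0, -0.171], [0, 0, 0, 0, 0, 0], [0, 0, 0, 0, 0, 0]]])

```text
t: 12.8
ee_pos: [554.9, 248.3, 99.8]
tool_rot: [-0.0, 0.657, 0.754, -0.0]
wrist_force: [-0.7, -0.7, 0.5]
gripper_width: 11.9
finger_force: 15.0
```

```bash
echo "[555.19,247.67,100,97.9]">cmd.json
python3 - <<'E'
from h import *
s=get_state();print(s["ee_pos"].round(1),s["gripper_width"],s["wrist_force"].round(1),s["finger_force"],s["t"])
c=cam("wrist"); cv2.imwrite("pics/w3.png",c["pixels"])
E
python3 plan.py 555.8,247.6,62.5,97.9,10 555.8,247.6,130,97.9,24
```

```text
[554.9 248.3  99.8] 11.920364034816064 [-0.7 -0.7  0.5] 14.973029494285583 12.8
cmd-meas [ 0.19 -0.29  0.16 -0.01] t 12.8 w 12.0 F [-0.4 -0.8 -0.1]
-> 555.8,247.6,62.5,97.9,10
[[0,0,0.31,0,0,0],[0,0.01,0.32,0,0,0],[0,0,0.31,0,0,0],[-0.01,0.01,0.31,0,0,0]]
-> 555.8,247.6,130,97.9,24
[[0,0,-0.75,0,0,0],[0,0,-0.75,0,0,0],[0,0,-0.75,0,0,0]]
```

View pics/w3.png

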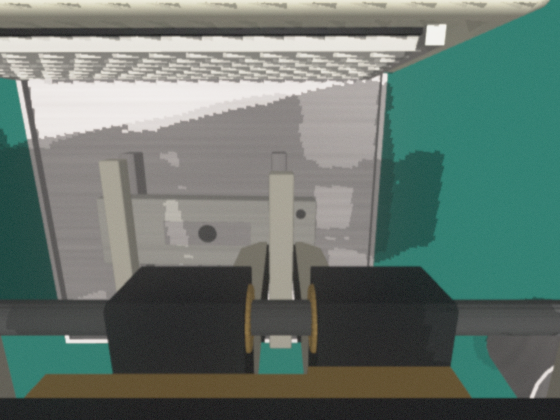

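send_rows(deltas=[[[0, 0, 0.31, 0, 0, 0], [0, 0.01, 0.32, 0, 0, 0], [0, 0, 0.31, 0, 0, 0], [-0.01, 0.01, 0.31, 0, 0, 0], [0, 0, 0, 0, 0, 0], [0, 0, 0, 0, 0, 0]]])

```text
t: 13.45
ee_pos: [555.6, 248.2, 61.8]
tool_rot: [-0.0, 0.655, 0.755, -0.0]
wrist_force: [-0.3, -0.6, 0.5]
gripper_width: 11.8
finger_force: 15.0
```

send_rows(deltas=[[[0, 0, 0, 0, 0, 0], [0, 0, 0, 0, 0, 0], [0, 0, 0, 0, 0, 0]]], jaw=-0.48)

```text
t: 13.75
ee_pos: [555.7, 248.4, 62.5]
tool_rot: [0.0, 0.655, 0.755, 0.0]
wrist_force: [1.3, 0.6, 0.5]
gripper_width: 23.7
finger_force: 0.0
```

send_rows(deltas=[[[0, 0, -0.75, 0, 0, 0], [0, 0, -0.75, 0, 0, 0], [0, 0, -0.75, 0, 0, 0]]])

```text
t: 14.05
ee_pos: [555.6, 248.3, 130.8]
tool_rot: [-0.0, 0.655, 0.755, -0.0]
wrist_force: [-0.2, -0.0, 0.2]
gripper_width: 24.0
finger_force: 0.0
```

```bash
python3 plan.py 470,-370,330,82,34
```

```text
cmd-meas [ 0.19 -0.86 -0.8  -0.2 ] t 14.1 w 24.0 F [-0.2 -0.   0.2]
-> 470,-370,330,82,34
[[-1,-0.28,-0.33,0,0,0.018],[-1,-0.27,-0.34,0,0,0.017],[-1.01,-0.26,-0.33,0,0,0.018],[-1.01,-0.24,-0.33,0,0,0.018],[-1.01,-0.23,-0.34,0,0,0.017],[-1.02,-0.21,-0.33,0,0,0.018],[-1.02,-0.2,-0.33,0,0,0.018],[-1.02,-0.18,-0.34,0,0,0.017],[-1.03,-0.17,-0.33,0,0,0.018],[-1.03,-0.16,-0.33,0,0,0.018],[-1.03,-0.14,-0.34,0,0,0.017],[-1.03,-0.13,-0.33,0,0,0.018]]
[[-1.03,-0.11,-0.33,0,0,0.018],[-1.03,-0.1,-0.34,0,0,0.017],[-1.04,-0.09,-0.33,0,0,0.018],[-1.04,-0.07,-0.33,0,0,0.018],[-1.03,-0.05,-0.34,0,0,0.017],[-1.04,-0.05,-0.33,0,0,0.018],[-1.04,-0.02,-0.33,0,0,0.018],[-1.04,-0.02,-0.34,0,0,0.017]]
```

```bash
echo "[555.7,248.1,130.3,97.95]">cmd.json; python3 plan.py 470,-370,330,82,30
```

```text
cmd-meas [ 0.06 -0.22 -0.5  -0.15] t 14.1 w 24.0 F [-0.2 -0.   0.2]
-> 470,-370,330,82,30
[[-0.91,-0.26,-0.3,0,0,0.016],[-0.91,-0.24,-0.31,0,0,0.016],[-0.92,-0.24,-0.3,0,0,0.016],[-0.92,-0.22,-0.3,0,0,0.016],[-0.92,-0.22,-0.3,0,0,0.017],[-0.92,-0.2,-0.31,0,0,0.016],[-0.93,-0.18,-0.3,0,0,0.016],[-0.93,-0.18,-0.3,0,0,0.016],[-0.93,-0.17,-0.3,0,0,0.016],[-0.93,-0.15,-0.31,0,0,0.016],[-0.94,-0.14,-0.3,0,0,0.016],[-0.93,-0.13,-0.3,0,0,0.016]]
[[-0.94,-0.12,-0.3,0,0,0.016],[-0.94,-0.1,-0.31,0,0,0.017],[-0.94,-0.1,-0.3,0,0,0.016],[-0.94,-0.08,-0.3,0,0,0.016],[-0.95,-0.07,-0.3,0,0,0.016],[-0.94,-0.06,-0.31,0,0,0.016],[-0.94,-0.04,-0.3,0,0,0.016],[-0.95,-0.04,-0.3,0,0,0.016],[-0.94,-0.02,-0.3,0,0,0.016],[-0.95,-0.01,-0.31,0,0,0.016]]
```

send_rows(deltas=[[[-0.91, -0.26, -0.3, 0, 0, 0.016], [-0.91, -0.24, -0.31, 0, 0, 0.016], [-0.92, -0.24, -0.3, 0, 0, 0.016], [-0.92, -0.22, -0.3, 0, 0, 0.016], [-0.92, -0.22, -0.3, 0, 0, 0.017], [-0.92, -0.2, -0.31, 0, 0, 0.016], [-0.93, -0.18, -0.3, 0, 0, 0.016], [-0.93, -0.18, -0.3, 0, 0, 0.016], [-0.93, -0.17, -0.3, 0, 0, 0.016], [-0.93, -0.15, -0.31, 0, 0, 0.016], [-0.94, -0.14, -0.3, 0, 0, 0.016], [-0.93, -0.13, -0.3, 0, 0, 0.016]]], jaw=0.55)

```text
t: 15.25
ee_pos: [509.5, -90.0, 239.4]
tool_rot: [0.0, 0.711, 0.703, 0.0]
wrist_force: [0.2, 0.6, -0.0]
gripper_width: 72.5
finger_force: 0.0
```

send_rows(deltas=[[[-0.94, -0.12, -0.3, 0, 0, 0.016], [-0.94, -0.1, -0.31, 0, 0, 0.017], [-0.94, -0.1, -0.3, 0, 0, 0.016], [-0.94, -0.08, -0.3, 0, 0, 0.016], [-0.95, -0.07, -0.3, 0, 0, 0.016], [-0.94, -0.06, -0.31, 0, 0, 0.016], [-0.94, -0.04, -0.3, 0, 0, 0.016], [-0.95, -0.04, -0.3, 0, 0, 0.016], [-0.94, -0.02, -0.3, 0, 0, 0.016], [-0.95, -0.01, -0.31, 0, 0, 0.016], [0, 0, 0, 0, 0, 0], [0, 0, 0, 0, 0, 0]]])

```text
t: 16.45
ee_pos: [471.4, -370.0, 329.5]
tool_rot: [-0.0, 0.754, 0.657, 0.0]
wrist_force: [0.4, 0.2, -0.3]
gripper_width: 71.7
finger_force: 0.0
```

```bash
python3 - <<'E'
from m import *
np.set_printoptions(precision=1,suppress=True)
cs=[cam("wrist") for _ in range(3)];c=cs[0]; cv2.imwrite("pics/w4.png",c["pixels"])
c["z_map"]=np.median([k["z_map"] for k in cs],0); z=cloud(c)[...,2]; z=cv2.medianBlur(z.astype(np.float32),3)
m=(z>9)&(z<30); m[255:]=0
for r in rects(c,m,16.5,300): print(np.array(r[:5]),r[5])
t=cam("top"); cv2.imwrite("pics/t2.png",t["pixels"][180:280,90:320])
Z=np.median([cam("top")["z_map"] for _ in range(4)],0);t["z_map"]=Z;P=cloud(t);z=P[...,2]
for nm,b,lo,zt in[("st",(170,225,190,260),41,47),("tray",(240,315,150,235),9,15)]:
    k=np.zeros(z.shape,bool);k[b[2]:b[3],b[0]:b[1]]=1
    for r in rects(t,k&(z>lo),zt,15): print(nm,np.array(r[:5]),r[5])
E
python3 plan.py
```

```text
[ 424.1 -397.7  140.6   45.2   76.5] [249. 196.]
[ 756.9 -325.6   95.9   13.3  -34. ] [491. 111.]
[ 546.  -256.4  140.    45.6   84. ] [325.  76.]
[ 432.  -237.6  139.1   45.5   82.2] [234.  73.]
[ 731.3 -219.4   61.5   24.1  -53.9] [472.  24.]
st [455.6 234.8  95.7  12.1 -82.4] [195. 244.]
st [555.1 246.7  93.9  12.7 -82.1] [191. 209.]
tray [551.  -61.7  91.5  12.1  -3.3] [298. 209.]
tray [550.4 -20.9  94.    8.8  -1.2] [284. 210.]
tray [658.2 -24.6  92.1  11.8  -1.2] [285. 174.]
tray [659.1  18.   92.2   8.9  -1.1] [270. 174.]
tray [660.   58.6  92.7  12.1  -3.8] [257. 174.]
tray [658.8 -65.9  95.1  11.8  -1.3] [299. 173.]
cmd-meas [-1.78 -0.46  0.38 -0.19] t 16.9 w 72.1 F [ 0.1 -0.6  0.3]
```

View pics/w4.png

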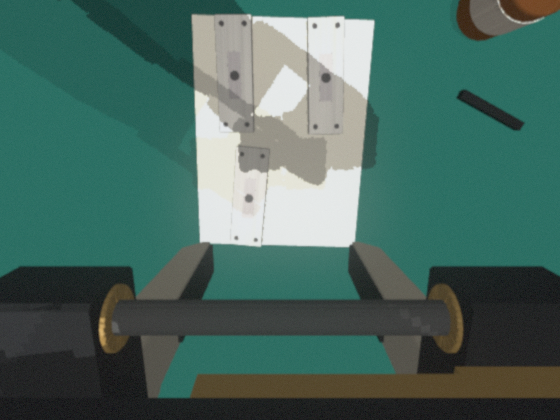

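The wrist view shows the three plates, with holes at (234,76), (325,77) and (249,198). The sheet is otherwise clear. Both placed sticks lie on the ribs: top reads (455.6,234.8) and (555.1,246.7).

```bash
sed -i 's/max()>4 or abs(d\[3\])>2/max()>0.7 or abs(d[3])>0.15/' plan.py; python3 plan.py 431,-237,110,82.2,30
```

```text
cmd-meas [-1.78 -0.46  0.38 -0.19] t 16.9 w 72.1 F [ 0.1 -0.6  0.3]
RESET TO MEASURED
-> 431,-237,110,82.2,30
[[0.47,-0.22,0.81,0,0,0],[0.46,-0.21,0.82,0,0,0],[0.47,-0.22,0.81,0,0,0],[0.46,-0.21,0.82,0,0,0],[0.47,-0.22,0.81,0,0,0],[0.47,-0.22,0.81,0,0,0],[0.46,-0.21,0.82,0,0,0],[0.47,-0.22,0.81,0,0,0],[0.46,-0.22,0.81,0,0,0]]
```

send_rows(deltas=[[[0.47, -0.22, 0.81, 0, 0, 0], [0.46, -0.21, 0.82, 0, 0, 0], [0.47, -0.22, 0.81, 0, 0, 0], [0.46, -0.21, 0.82, 0, 0, 0], [0.47, -0.22, 0.81, 0, 0, 0], [0.47, -0.22, 0.81, 0, 0, 0], [0.46, -0.21, 0.82, 0, 0, 0], [0.47, -0.22, 0.81, 0, 0, 0], [0.46, -0.22, 0.81, 0, 0, 0], [0, 0, 0, 0, 0, 0], [0, 0, 0, 0, 0, 0]]])

```text
t: 17.95
ee_pos: [431.3, -237.9, 110.8]
tool_rot: [0.0, 0.754, 0.657, 0.0]
wrist_force: [0.1, -0.9, 0.5]
gripper_width: 72.1
finger_force: 0.0
```

```bash
python3 plan.py 431,-237,32.5,82.2,16 431,-237,150,82.2,20 509,241.2,150,7.5,28
```

```text
cmd-meas [-0.44  0.77 -0.68  0.  ] t 17.9 w 72.1 F [ 0.1 -0.9  0.5]
RESET TO MEASURED
-> 431,-237,32.5,82.2,16
[[0.01,0,0.52,0,0,0],[0,-0.01,0.52,0,0,0],[0.01,0,0.53,0,0,0],[0,0,0.52,0,0,0],[0.01,0,0.52,0,0,0]]
-> 431,-237,150,82.2,20
[[0,0,-0.65,0,0,0],[0,0,-0.66,0,0,0],[0,0,-0.65,0,0,0],[0,0,-0.65,0,0,0],[0,0,-0.65,0,0,0],[0,0,-0.66,0,0,0]]
-> 509,241.2,150,7.5,28
[[0.9,0.02,0,0,0,0.092],[0.89,-0.04,0,0,0,0.092],[0.89,-0.11,0,0,0,0.093],[0.88,-0.17,0,0,0,0.092],[0.87,-0.23,0,0,0,0.092],[0.85,-0.3,0,0,0,0.092],[0.82,-0.36,0,0,0,0.093],[0.8,-0.41,0,0,0,0.092],[0.76,-0.47,0,0,0,0.092],[0.73,-0.53,0,0,0,0.092],[0.68,-0.58,0,0,0,0.092],[0.65,-0.62,0,0,0,0.093]]
[[0.59,-0.67,0,0,0,0.092],[0.55,-0.71,0,0,0,0.092],[0.49,-0.75,0,0,0,0.092],[0.44,-0.78,0,0,0,0.093],[0.38,-0.82,0,0,0,0.092],[0.32,-0.84,0,0,0,0.092]]
```

send_rows(deltas=[[[0.01, 0, 0.52, 0, 0, 0], [0, -0.01, 0.52, 0, 0, 0], [0.01, 0, 0.53, 0, 0, 0], [0, 0, 0.52, 0, 0, 0], [0.01, 0, 0.52, 0, 0, 0], [0, 0, 0, 0, 0, 0], [0, 0, 0, 0, 0, 0]]])

```text
t: 18.65
ee_pos: [431.4, -237.5, 33.0]
tool_rot: [0.001, 0.754, 0.657, 0.0]
wrist_force: [0.1, -0.5, 0.3]
gripper_width: 72.2
finger_force: 0.0
```

send_rows(deltas=[[[0, 0, 0, 0, 0, 0], [0, 0, 0, 0, 0, 0], [0, 0, 0, 0, 0, 0], [0, 0, 0, 0, 0, 0], [0, 0, 0, 0, 0, 0]]], jaw=-1, grip_force=40)

```text
t: 19.15
ee_pos: [430.7, -236.6, 32.1]
tool_rot: [0.0, 0.754, 0.657, 0.0]
wrist_force: [-0.7, 0.2, 5.2]
gripper_width: 44.4
finger_force: 40.0
```

send_rows(deltas=[[[0, 0, -0.65, 0, 0, 0], [0, 0, -0.66, 0, 0, 0], [0, 0, -0.65, 0, 0, 0], [0, 0, -0.65, 0, 0, 0], [0, 0, -0.65, 0, 0, 0], [0, 0, -0.66, 0, 0, 0]]])

```text
t: 19.75
ee_pos: [430.2, -236.3, 149.9]
tool_rot: [-0.0, 0.754, 0.657, -0.0]
wrist_force: [0.1, -0.6, -1.3]
gripper_width: 44.5
finger_force: 40.0
```

send_rows(deltas=[[[0.9, 0.02, 0, 0, 0, 0.092], [0.89, -0.04, 0, 0, 0, 0.092], [0.89, -0.11, 0, 0, 0, 0.093], [0.88, -0.17, 0, 0, 0, 0.092], [0.87, -0.23, 0, 0, 0, 0.092], [0.85, -0.3, 0, 0, 0, 0.092], [0.82, -0.36, 0, 0, 0, 0.093], [0.8, -0.41, 0, 0, 0, 0.092], [0.76, -0.47, 0, 0, 0, 0.092], [0.73, -0.53, 0, 0, 0, 0.092], [0.68, -0.58, 0, 0, 0, 0.092], [0.65, -0.62, 0, 0, 0, 0.093]]])

```text
t: 20.95
ee_pos: [482.5, 83.4, 149.1]
tool_rot: [-0.0, 0.961, 0.277, -0.0]
wrist_force: [0.4, 0.0, -1.9]
gripper_width: 44.6
finger_force: 40.0
```

send_rows(deltas=[[[0.59, -0.67, 0, 0, 0, 0.092], [0.55, -0.71, 0, 0, 0, 0.092], [0.49, -0.75, 0, 0, 0, 0.092], [0.44, -0.78, 0, 0, 0, 0.093], [0.38, -0.82, 0, 0, 0, 0.092], [0.32, -0.84, 0, 0, 0, 0.092], [0, 0, 0, 0, 0, 0], [0, 0, 0, 0, 0, 0]]])

```text
t: 21.75
ee_pos: [508.3, 241.6, 148.9]
tool_rot: [0.0, 0.998, 0.066, -0.001]
wrist_force: [-0.4, -0.7, -2.9]
gripper_width: 44.4
finger_force: 40.0
```

```bash
python3 plan.py 509,241.2,78.5,7.5,12 509,241.2,150,7.5,20
python3 - <<'E'
from h import *
c=cam("wrist"); cv2.imwrite("pics/w5.png",c["pixels"])
E
```

```text
cmd-meas [ 0.76 -0.26  1.23 -0.08] t 21.8 w 44.4 F [-0.4 -0.7 -2.9]
RESET TO MEASURED
-> 509,241.2,78.5,7.5,12
[[0,0,0.39,0,0,0],[0.01,0.01,0.39,0,0,0.001],[0,0,0.39,0,0,0],[0.01,0,0.39,0,0,0],[0,0,0.39,0,0,0.001],[0,0.01,0.4,0,0,0]]
-> 509,241.2,150,7.5,20
[[0,0,-0.6,0,0,0],[0,0,-0.59,0,0,0],[0,0,-0.6,0,0,0],[0,0,-0.6,0,0,0]]
```

View pics/w5.png

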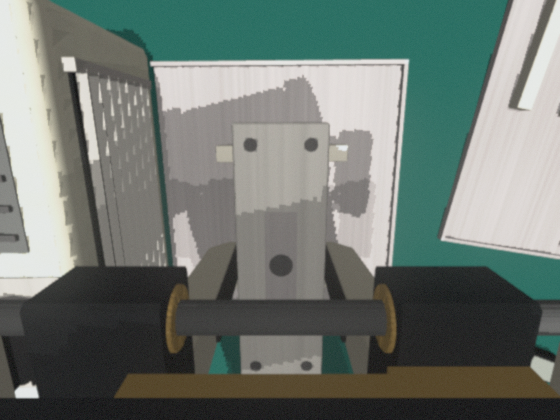

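The plate is held squarely, with its hole at (280,265). The stick ends show on both sides at (225,153) and (338,153).

Run:
```python
from h import *
c=cam("wrist"); s=get_state(); print(ray(c,[(280.5,265),(280.5,146)],s["ee_pos"][2]-16), s["ee_pos"])
```

```text
[[508.94917936 240.90570891 133.12584988]
 [568.26539615 248.77787836 133.12584988]] [508.44041375 240.85883134 149.12584988]
```

send_rows(deltas=[[[0, 0, 0.39, 0, 0, 0], [0.01, 0.01, 0.39, 0, 0, 0.001], [0, 0, 0.39, 0, 0, 0], [0.01, 0, 0.39, 0, 0, 0], [0, 0, 0.39, 0, 0, 0.001], [0, 0.01, 0.4, 0, 0, 0], [0, 0, 0, 0, 0, 0], [0, 0, 0, 0, 0, 0]]])

```text
t: 22.65
ee_pos: [509.4, 241.1, 78.5]
tool_rot: [0.0, 0.998, 0.064, -0.0]
wrist_force: [0.3, -0.3, -2.8]
gripper_width: 44.7
finger_force: 40.0
```

send_rows(deltas=[[[0, 0, 0.02, 0, 0, 0], [0, 0, 0, 0, 0, 0], [0, 0, 0, 0, 0, 0]]])

```text
t: 22.95
ee_pos: [509.5, 241.2, 78.5]
tool_rot: [-0.0, 0.998, 0.064, 0.0]
wrist_force: [0.2, 0.8, -2.7]
gripper_width: 44.4
finger_force: 40.0
```

send_rows(deltas=[[[0, 0, 0, 0, 0, 0], [0, 0, 0, 0, 0, 0], [0, 0, 0, 0, 0, 0], [0, 0, 0, 0, 0, 0]]], jaw=0.3, grip_force=15)

```text
t: 23.35
ee_pos: [509.6, 241.2, 78.5]
tool_rot: [-0.0, 0.998, 0.064, 0.0]
wrist_force: [0.3, -0.1, 0.1]
gripper_width: 60.4
finger_force: 0.0
```

send_rows(deltas=[[[0, 0, -0.6, 0, 0, 0], [0, 0, -0.6, 0, 0, 0], [0, 0, -0.6, 0, 0, 0], [0, 0, -0.6, 0, 0, 0]]])

```text
t: 23.75
ee_pos: [509.4, 241.1, 151.1]
tool_rot: [-0.0, 0.998, 0.064, 0.0]
wrist_force: [0.2, -0.2, -0.5]
gripper_width: 60.2
finger_force: 0.0
```

```bash
python3 plan.py 551,-21,100,-2,28
cat > tm.py <<'E'
from m import *
import sys
np.set_printoptions(precision=1,suppress=True)
cs=[cam("top") for _ in range(4)];t=cs[0];t["z_map"]=np.median([k["z_map"] for k in cs],0);z=cloud(t)[...,2]
def show(nm,b,lo,hi,zt,a=15):
    k=np.zeros(z.shape,bool);k[b[2]:b[3],b[0]:b[1]]=1
    for r in rects(t,k&(z>lo)&(z<hi),zt,a): print(nm,np.array(r[:5]),r[5])
show("tray",(235,320,145,240),9,60,15)
if len(sys.argv)>1: h=float(sys.argv[1]); show("stack",(165,225,185,265),h-6,h+12,h)
show("plates",(325,450,185,285),9,60,16.5,60)
E
python3 tm.py
```

```text
cmd-meas [-0.49 -0.05 -1.04  0.11] t 23.8 w 60.2 F [ 0.2 -0.2 -0.5]
RESET TO MEASURED
-> 551,-21,100,-2,28
[[0.03,0.88,0.17,0,0,0.021],[0.03,0.89,0.17,0,0,0.021],[0.06,0.88,0.17,0,0,0.021],[0.07,0.88,0.17,0,0,0.02],[0.08,0.88,0.17,0,0,0.021],[0.1,0.88,0.17,0,0,0.021],[0.11,0.88,0.17,0,0,0.021],[0.13,0.88,0.17,0,0,0.021],[0.14,0.87,0.17,0,0,0.021],[0.15,0.87,0.17,0,0,0.021]]
tray [551.  -61.7  91.5  12.1  -3.3] [298. 209.]
tray [550.4 -20.9  94.    8.8  -1.2] [284. 210.]
tray [658.2 -24.6  92.1  11.8  -1.2] [285. 174.]
tray [659.1  18.   92.2   8.9  -1.1] [270. 174.]
tray [660.   58.5  92.7  12.2  -3.8] [257. 174.]
tray [658.8 -65.9  95.1  11.8  -1.3] [299. 173.]
plates [ 422.1 -395.5  141.5   45.2   76.5] [415. 251.]
plates [ 544.2 -254.6  140.4   45.3   84. ] [365. 210.]
```

send_rows(deltas=[[[0.03, 0.88, 0.17, 0, 0, 0.021], [0.03, 0.89, 0.17, 0, 0, 0.021], [0.06, 0.88, 0.17, 0, 0, 0.021], [0.07, 0.88, 0.17, 0, 0, 0.02], [0.08, 0.88, 0.17, 0, 0, 0.021], [0.1, 0.88, 0.17, 0, 0, 0.021], [0.11, 0.88, 0.17, 0, 0, 0.021], [0.13, 0.88, 0.17, 0, 0, 0.021], [0.14, 0.87, 0.17, 0, 0, 0.021], [0.15, 0.87, 0.17, 0, 0, 0.021], [0, 0, 0, 0, 0, 0], [0, 0, 0, 0, 0, 0]]], jaw=-0.48)

```text
t: 25.15
ee_pos: [550.4, -21.0, 98.3]
tool_rot: [-0.0, 1.0, -0.018, -0.001]
wrist_force: [-0.6, 0.7, 0.1]
gripper_width: 24.2
finger_force: 0.0
```

```bash
python3 plan.py 551,-21,30,-2,18 551,-21,125,-2,25 456.4,234,125,97.9,26
```

```text
cmd-meas [0.58 0.03 1.81 0.05] t 25.1 w 24.2 F [-0.6  0.7  0.1]
RESET TO MEASURED
-> 551,-21,30,-2,18
[[0.01,0,0.57,0,0,0],[0,0,0.57,0,0,-0.001],[0.01,0,0.57,0,0,0],[0,0,0.57,0,0,-0.001]]
-> 551,-21,125,-2,25
[[0,0,-0.79,0,0,0],[0,0,-0.79,0,0,0],[0,0,-0.8,0,0,0],[0,0,-0.79,0,0,0]]
-> 456.4,234,125,97.9,26
[[-0.27,-0.65,0,0,0,-0.171],[-0.17,-0.67,0,0,0,-0.17],[-0.09,-0.69,0,0,0,-0.171],[0.01,-0.7,0,0,0,-0.171],[0.1,-0.69,0,0,0,-0.171],[0.2,-0.67,0,0,0,-0.17],[0.28,-0.64,0,0,0,-0.171],[0.36,-0.59,0,0,0,-0.171],[0.44,-0.54,0,0,0,-0.171],[0.51,-0.48,0,0,0,-0.17],[0.57,-0.4,0,0,0,-0.171],[0.61,-0.33,0,0,0,-0.171]]
[[0.66,-0.24,0,0,0,-0.171]]
```

send_rows(deltas=[[[0.01, 0, 0.57, 0, 0, 0], [0, 0, 0.57, 0, 0, -0.001], [0.01, 0, 0.57, 0, 0, 0], [0, 0, 0.57, 0, 0, -0.001], [0, 0, 0, 0, 0, 0], [0, 0, 0, 0, 0, 0]]])

```text
t: 25.75
ee_pos: [551.2, -20.0, 30.6]
tool_rot: [-0.0, 1.0, -0.016, -0.0]
wrist_force: [0.4, 0.4, -0.5]
gripper_width: 24.3
finger_force: 0.0
```

send_rows(deltas=[[[0, 0, 0, 0, 0, 0], [0, 0, 0, 0, 0, 0], [0, 0, 0, 0, 0, 0], [0, 0, 0, 0, 0, 0]]], jaw=-1)

```text
t: 26.15
ee_pos: [551.6, -20.8, 31.2]
tool_rot: [-0.0, 1.0, -0.017, 0.0]
wrist_force: [-0.1, 1.8, 3.4]
gripper_width: 11.6
finger_force: 15.0
```

send_rows(deltas=[[[0, 0, -0.79, 0, 0, 0], [0, 0, -0.79, 0, 0, 0], [0, 0, -0.8, 0, 0, 0], [0, 0, -0.79, 0, 0, 0]]])

```text
t: 26.55
ee_pos: [551.4, -21.0, 127.0]
tool_rot: [0.0, 1.0, -0.017, -0.0]
wrist_force: [1.2, -0.0, 0.1]
gripper_width: 11.8
finger_force: 15.0
```

send_rows(deltas=[[[-0.27, -0.65, 0, 0, 0, -0.171], [-0.17, -0.67, 0, 0, 0, -0.17], [-0.09, -0.69, 0, 0, 0, -0.171], [0.01, -0.7, 0, 0, 0, -0.171], [0.1, -0.69, 0, 0, 0, -0.171], [0.2, -0.67, 0, 0, 0, -0.17], [0.28, -0.64, 0, 0, 0, -0.171], [0.36, -0.59, 0, 0, 0, -0.171], [0.44, -0.54, 0, 0, 0, -0.171], [0.51, -0.48, 0, 0, 0, -0.17], [0.57, -0.4, 0, 0, 0, -0.171], [0.61, -0.33, 0, 0, 0, -0.171]]])

```text
t: 27.75
ee_pos: [463.7, 214.9, 126.1]
tool_rot: [0.0, 0.704, 0.711, 0.0]
wrist_force: [-0.4, 0.0, -0.4]
gripper_width: 11.8
finger_force: 15.0
```

send_rows(deltas=[[[0.66, -0.24, 0, 0, 0, -0.171], [0, 0, 0, 0, 0, 0], [0, 0, 0, 0, 0, 0]]])

```text
t: 28.05
ee_pos: [456.8, 233.8, 126.0]
tool_rot: [0.0, 0.657, 0.754, -0.0]
wrist_force: [0.1, -0.2, 0.0]
gripper_width: 11.6
finger_force: 15.0
```

```bash
python3 plan.py 456.4,234,89.5,97.9,10 456.4,234,125,97.9,20 551,-62,100,-2,28
python3 - <<'E'
from h import *
c=cam("wrist"); cv2.imwrite("pics/w6.png",c["pixels"])
E
```

```text
cmd-meas [-0.36  0.21 -1.01  0.07] t 28.1 w 11.6 F [ 0.1 -0.2  0. ]
RESET TO MEASURED
-> 456.4,234,89.5,97.9,10
[[0,0,0.3,0,0,0],[0,-0.01,0.31,0,0,-0.001],[0.01,0,0.3,0,0,0],[0,0,0.31,0,0,0]]
-> 456.4,234,125,97.9,20
[[0,0,-0.59,0,0,0],[0,0,-0.6,0,0,0]]
-> 551,-62,100,-2,28
[[-0.79,0.14,0.06,0,0,0.171],[-0.76,0.24,0.07,0,0,0.17],[-0.72,0.33,0.06,0,0,0.171],[-0.67,0.44,0.07,0,0,0.171],[-0.6,0.51,0.06,0,0,0.171],[-0.53,0.6,0.07,0,0,0.17],[-0.45,0.66,0.06,0,0,0.171],[-0.35,0.71,0.07,0,0,0.171],[-0.26,0.76,0.06,0,0,0.171],[-0.15,0.78,0.06,0,0,0.17],[-0.05,0.8,0.07,0,0,0.171],[0.06,0.79,0.06,0,0,0.171]]
[[0.17,0.78,0.07,0,0,0.171]]
```

View pics/w6.png

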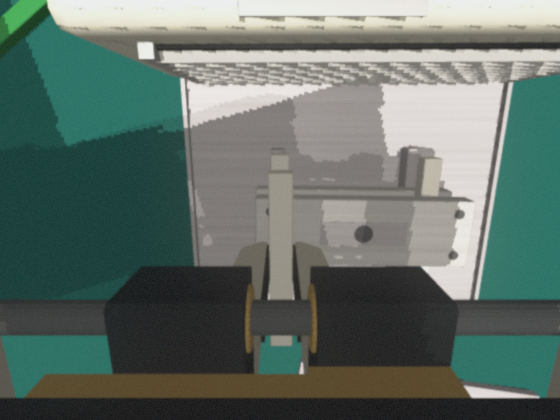

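The stick is held over the lower-left stick and aligned with it. The plate below is square.

send_rows(deltas=[[[0, 0, 0.3, 0, 0, 0], [0, -0.01, 0.3, 0, 0, -0.001], [0.01, 0, 0.3, 0, 0, 0], [0, 0, 0.3, 0, 0, 0], [0, 0, 0, 0, 0, 0], [0, 0, 0, 0, 0, 0]]])

```text
t: 28.7
ee_pos: [456.3, 234.1, 89.4]
tool_rot: [-0.0, 0.656, 0.755, -0.0]
wrist_force: [0.6, 0.2, 0.7]
gripper_width: 11.8
finger_force: 15.0
```

send_rows(deltas=[[[0, 0, 0, 0, 0, 0], [0, 0, 0, 0, 0, 0], [0, 0, 0, 0, 0, 0]]], jaw=-0.48)

```text
t: 29.0
ee_pos: [456.5, 234.2, 90.1]
tool_rot: [0.0, 0.656, 0.755, 0.0]
wrist_force: [0.6, -0.7, 0.2]
gripper_width: 24.0
finger_force: 0.0
```

send_rows(deltas=[[[0, 0, -0.59, 0, 0, 0], [0, 0, -0.6, 0, 0, 0]]])

```text
t: 29.2
ee_pos: [456.2, 234.1, 125.9]
tool_rot: [-0.0, 0.656, 0.755, -0.0]
wrist_force: [-0.4, -0.0, 0.4]
gripper_width: 24.1
finger_force: 0.0
```

send_rows(deltas=[[[-0.79, 0.14, 0.06, 0, 0, 0.171], [-0.76, 0.24, 0.07, 0, 0, 0.17], [-0.72, 0.33, 0.06, 0, 0, 0.171], [-0.67, 0.44, 0.07, 0, 0, 0.171], [-0.6, 0.51, 0.06, 0, 0, 0.171], [-0.53, 0.6, 0.07, 0, 0, 0.17], [-0.45, 0.66, 0.06, 0, 0, 0.171], [-0.35, 0.71, 0.07, 0, 0, 0.171], [-0.26, 0.76, 0.06, 0, 0, 0.171], [-0.15, 0.78, 0.06, 0, 0, 0.17], [-0.05, 0.8, 0.07, 0, 0, 0.171], [0.06, 0.79, 0.06, 0, 0, 0.171]]])

```text
t: 30.4
ee_pos: [544.5, -39.9, 102.6]
tool_rot: [0.0, 0.999, 0.048, 0.0]
wrist_force: [0.2, 0.0, -0.3]
gripper_width: 24.1
finger_force: 0.0
```

send_rows(deltas=[[[0.17, 0.78, 0.07, 0, 0, 0.171], [0, 0, 0, 0, 0, 0], [0, 0, 0, 0, 0, 0]]])

```text
t: 30.7
ee_pos: [551.5, -61.7, 100.4]
tool_rot: [-0.0, 1.0, -0.016, -0.0]
wrist_force: [-0.1, 0.4, 0.0]
gripper_width: 24.4
finger_force: 0.0
```

```bash
python3 plan.py 551,-62,30,-2,18 551,-62,125,-2,25 555.8,247.9,125,97.9,28
```

```text
cmd-meas [-0.43 -0.36 -0.5  -0.2 ] t 30.7 w 24.4 F [-0.1  0.4  0. ]
RESET TO MEASURED
-> 551,-62,30,-2,18
[[0,0,0.59,0,0,0.001],[-0.01,0.01,0.58,0,0,0.001],[0,0,0.59,0,0,0.001],[-0.01,0,0.59,0,0,0.001]]
-> 551,-62,125,-2,25
[[0,0,-0.79,0,0,0],[0,0,-0.79,0,0,0],[0,0,-0.8,0,0,0],[0,0,-0.79,0,0,0]]
-> 555.8,247.9,125,97.9,28
[[-0.02,-0.79,0,0,0,-0.171],[0.1,-0.79,0,0,0,-0.171],[0.19,-0.77,0,0,0,-0.17],[0.3,-0.74,0,0,0,-0.171],[0.39,-0.69,0,0,0,-0.171],[0.49,-0.63,0,0,0,-0.171],[0.56,-0.56,0,0,0,-0.17],[0.63,-0.48,0,0,0,-0.171],[0.69,-0.4,0,0,0,-0.171],[0.74,-0.29,0,0,0,-0.171],[0.77,-0.2,0,0,0,-0.17],[0.79,-0.09,0,0,0,-0.171]]
[[0.79,0.02,0,0,0,-0.171]]
```

send_rows(deltas=[[[0, 0, 0.59, 0, 0, 0.001], [-0.01, 0.01, 0.58, 0, 0, 0.001], [0, 0, 0.59, 0, 0, 0.001], [-0.01, 0, 0.59, 0, 0, 0.001], [0, 0, 0, 0, 0, 0], [0, 0, 0, 0, 0, 0]]])

```text
t: 31.3
ee_pos: [550.8, -61.1, 30.1]
tool_rot: [-0.0, 1.0, -0.017, -0.0]
wrist_force: [-0.2, -0.5, -0.2]
gripper_width: 24.3
finger_force: 0.0
```

send_rows(deltas=[[[0, 0, 0, 0, 0, 0], [0, 0, 0, 0, 0, 0], [0, 0, 0, 0, 0, 0], [0, 0, 0, 0, 0, 0]]], jaw=-1)

```text
t: 31.7
ee_pos: [551.1, -61.7, 30.3]
tool_rot: [-0.0, 1.0, -0.018, 0.0]
wrist_force: [-0.2, 2.4, 4.0]
gripper_width: 11.9
finger_force: 15.0
```

send_rows(deltas=[[[0, 0, -0.79, 0, 0, 0], [0, 0, -0.79, 0, 0, 0], [0, 0, -0.8, 0, 0, 0], [0, 0, -0.79, 0, 0, 0]]])

```text
t: 32.1
ee_pos: [551.0, -62.0, 126.1]
tool_rot: [0.0, 1.0, -0.018, -0.0]
wrist_force: [-0.7, -0.7, -0.5]
gripper_width: 11.9
finger_force: 15.0
```

send_rows(deltas=[[[-0.02, -0.79, 0, 0, 0, -0.171], [0.1, -0.79, 0, 0, 0, -0.171], [0.19, -0.77, 0, 0, 0, -0.17], [0.3, -0.74, 0, 0, 0, -0.171], [0.39, -0.69, 0, 0, 0, -0.171], [0.49, -0.63, 0, 0, 0, -0.171], [0.56, -0.56, 0, 0, 0, -0.17], [0.63, -0.48, 0, 0, 0, -0.171], [0.69, -0.4, 0, 0, 0, -0.171], [0.74, -0.29, 0, 0, 0, -0.171], [0.77, -0.2, 0, 0, 0, -0.17], [0.79, -0.09, 0, 0, 0, -0.171]]])

```text
t: 33.3
ee_pos: [555.9, 225.0, 125.1]
tool_rot: [0.0, 0.704, 0.71, -0.0]
wrist_force: [-1.1, -0.6, -0.2]
gripper_width: 11.9
finger_force: 15.0
```

send_rows(deltas=[[[0.79, 0.02, 0, 0, 0, -0.171], [0, 0, 0, 0, 0, 0], [0, 0, 0, 0, 0, 0]]])

```text
t: 33.6
ee_pos: [556.4, 247.6, 124.9]
tool_rot: [-0.0, 0.658, 0.753, -0.0]
wrist_force: [0.1, -0.7, -0.1]
gripper_width: 12.2
finger_force: 15.0
```

```bash
python3 plan.py 555.8,247.9,89.7,97.9,10 555.8,247.9,150,97.9,20
python3 - <<'E'
from h import *
c=cam("wrist"); g=c["pixels"]; cv2.imwrite("pics/w7.png",g)
# held stick end
m=np.abs(g.astype(int)-g[230,281].astype(int)).sum(2)<60
print(np.where(m[100:235,281])[0].min()+100, [int(np.ptp(np.where(m[v,255:310])[0])) for v in(185,200,220)])
E
```

```text
cmd-meas [-0.42  0.2   0.12  0.18] t 33.6 w 12.2 F [ 0.1 -0.7 -0.1]
RESET TO MEASURED
-> 555.8,247.9,89.7,97.9,10
[[0,0,0.29,0,0,-0.001],[0.01,-0.01,0.3,0,0,-0.001],[0,0,0.29,0,0,-0.001],[0,-0.01,0.29,0,0,-0.001]]
-> 555.8,247.9,150,97.9,20
[[0,0,-0.5,0,0,0],[0,0,-0.5,0,0,0],[0,0,-0.51,0,0,0],[0,0,-0.5,0,0,0]]
100 [40, 22, 53]
```

send_rows(deltas=[[[0, 0, 0.29, 0, 0, -0.001], [0.01, -0.01, 0.3, 0, 0, -0.001], [0, 0, 0.29, 0, 0, -0.001], [0, -0.01, 0.29, 0, 0, -0.001], [0, 0, 0, 0, 0, 0], [0, 0, 0, 0, 0, 0]]])

```text
t: 34.25
ee_pos: [555.8, 247.9, 89.5]
tool_rot: [-0.0, 0.656, 0.755, -0.0]
wrist_force: [-0.3, -0.4, -0.9]
gripper_width: 12.2
finger_force: 15.0
```

send_rows(deltas=[[[0, 0, 0, 0, 0, 0], [0, 0, 0, 0, 0, 0], [0, 0, 0, 0, 0, 0]]], jaw=-0.48)

```text
t: 34.55
ee_pos: [555.9, 248.0, 90.1]
tool_rot: [0.0, 0.656, 0.755, 0.0]
wrist_force: [-0.1, 0.1, 0.2]
gripper_width: 24.0
finger_force: 0.0
```

send_rows(deltas=[[[0, 0, -0.5, 0, 0, 0], [0, 0, -0.5, 0, 0, 0], [0, 0, -0.51, 0, 0, 0], [0, 0, -0.5, 0, 0, 0], [0, 0, 0, 0, 0, 0]]])

```text
t: 35.05
ee_pos: [557.0, 248.4, 153.3]
tool_rot: [0.001, 0.656, 0.755, 0.002]
wrist_force: [-0.1, 0.2, -0.2]
gripper_width: 24.3
finger_force: 0.0
```

```bash
python3 plan.py 545,-255.3,110,84,29
```

```text
cmd-meas [-1.31 -0.63 -3.22 -0.11] t 35.0 w 24.3 F [-0.1  0.2 -0.2]
RESET TO MEASURED
-> 545,-255.3,110,84,29
[[-0.92,-0.15,0.08,0,0,0.017],[-0.92,-0.14,0.08,0,0,0.018],[-0.93,-0.13,0.08,0,0,0.017],[-0.92,-0.11,0.08,0,0,0.017],[-0.93,-0.1,0.08,0,0,0.017],[-0.93,-0.09,0.08,0,0,0.018],[-0.93,-0.08,0.08,0,0,0.017],[-0.93,-0.06,0.08,0,0,0.017],[-0.93,-0.06,0.08,0,0,0.018],[-0.94,-0.03,0.08,0,0,0.017],[-0.93,-0.03,0.08,0,0,0.017],[-0.93,-0.01,0.08,0,0,0.018]]
[[-0.93,0,0.08,0,0,0.017],[-0.94,0.01,0.08,0,0,0.017],[-0.93,0.02,0.08,0,0,0.017],[-0.93,0.04,0.08,0,0,0.018],[-0.93,0.05,0.08,0,0,0.017],[-0.94,0.06,0.08,0,0,0.017]]
```

send_rows(deltas=[[[-0.92, -0.15, 0.08, 0, 0, 0.017], [-0.92, -0.14, 0.08, 0, 0, 0.018], [-0.93, -0.13, 0.08, 0, 0, 0.017], [-0.92, -0.11, 0.08, 0, 0, 0.017], [-0.93, -0.1, 0.08, 0, 0, 0.017], [-0.93, -0.09, 0.08, 0, 0, 0.018], [-0.93, -0.08, 0.08, 0, 0, 0.017], [-0.93, -0.06, 0.08, 0, 0, 0.017], [-0.93, -0.06, 0.08, 0, 0, 0.018], [-0.94, -0.03, 0.08, 0, 0, 0.017], [-0.93, -0.03, 0.08, 0, 0, 0.017], [-0.93, -0.01, 0.08, 0, 0, 0.018]]], jaw=0.55)

```text
t: 36.25
ee_pos: [547.7, -88.9, 121.2]
tool_rot: [-0.0, 0.716, 0.699, -0.0]
wrist_force: [0.6, -0.8, -0.4]
gripper_width: 72.0
finger_force: 0.0
```

send_rows(deltas=[[[-0.93, 0, 0.08, 0, 0, 0.017], [-0.94, 0.01, 0.08, 0, 0, 0.017], [-0.93, 0.02, 0.08, 0, 0, 0.017], [-0.93, 0.04, 0.08, 0, 0, 0.018], [-0.93, 0.05, 0.08, 0, 0, 0.017], [-0.94, 0.06, 0.08, 0, 0, 0.017], [0, 0, 0, 0, 0, 0], [0, 0, 0, 0, 0, 0], [0, 0, 0, 0, 0, 0]]])

```text
t: 37.15
ee_pos: [543.7, -255.0, 107.0]
tool_rot: [-0.0, 0.743, 0.669, -0.0]
wrist_force: [-0.2, 0.4, -0.0]
gripper_width: 71.9
finger_force: 0.0
```

```bash
python3 tm.py 74; python3 plan.py 545,-255.3,32.5,84,14 545,-255.3,160,84,22 509.2,241.2,160,7.5,28
```

```text
tray [658.2 -24.6  92.1  11.8  -1.2] [285. 174.]
tray [659.1  18.   92.2   8.9  -1.1] [270. 174.]
tray [660.   58.6  92.7  12.1  -3.8] [257. 174.]
tray [658.8 -65.9  95.1  11.8  -1.3] [299. 173.]
stack [456.1 232.4  94.2  11.9 -81.7] [194. 244.]
stack [555.1 248.2  94.7  12.6 -82.4] [189. 208.]
plates [ 415.8 -422.2   86.7   45.3   76.3] [426. 254.]
plates [ 549.1 -208.    46.7   45.3   84. ] [348. 208.]
cmd-meas [ 0.97 -0.27  2.86 -0.05] t 37.4 w 72.1 F [ 0.1  0.2 -0.3]
RESET TO MEASURED
-> 545,-255.3,32.5,84,14
[[0,0.01,0.42,0,0,0],[0,0,0.41,0,0,0.001],[0,0.01,0.42,0,0,0],[0,0,0.41,0,0,0],[0,0.01,0.42,0,0,0],[0,0.01,0.41,0,0,0.001]]
-> 545,-255.3,160,84,22
[[0,0,-0.71,0,0,0],[0,0,-0.71,0,0,0],[0,0,-0.7,0,0,0],[0,0,-0.71,0,0,0],[0,0,-0.71,0,0,0],[0,0,-0.71,0,0,0]]
-> 509.2,241.2,160,7.5,28
[[0.91,-0.16,0,0,0,0.094],[0.89,-0.23,0,0,0,0.095],[0.87,-0.3,0,0,0,0.094],[0.85,-0.36,0,0,0,0.095],[0.82,-0.42,0,0,0,0.094],[0.79,-0.48,0,0,0,0.095],[0.75,-0.53,0,0,0,0.094],[0.71,-0.6,0,0,0,0.094],[0.66,-0.64,0,0,0,0.095],[0.61,-0.69,0,0,0,0.094],[0.56,-0.73,0,0,0,0.095],[0.5,-0.77,0,0,0,0.094]]
[[0.45,-0.81,0,0,0,0.094],[0.38,-0.84,0,0,0,0.095],[0.32,-0.86,0,0,0,0.094],[0.26,-0.89,0,0,0,0.095],[0.19,-0.9,0,0,0,0.094],[0.12,-0.91,0,0,0,0.095]]
```

send_rows(deltas=[[[0, 0.01, 0.42, 0, 0, 0], [0, 0, 0.41, 0, 0, 0.001], [0, 0.01, 0.42, 0, 0, 0], [0, 0, 0.41, 0, 0, 0], [0, 0.01, 0.42, 0, 0, 0], [0, 0.01, 0.41, 0, 0, 0.001], [0, 0, 0, 0, 0, 0], [0, 0, 0, 0, 0, 0]]])

```text
t: 38.15
ee_pos: [545.0, -256.0, 32.3]
tool_rot: [-0.0, 0.744, 0.669, -0.0]
wrist_force: [0.1, 0.9, 0.1]
gripper_width: 72.4
finger_force: 0.0
```

send_rows(deltas=[[[0, 0, 0, 0, 0, 0], [0, 0, 0, 0, 0, 0], [0, 0, 0, 0, 0, 0], [0, 0, 0, 0, 0, 0], [0, 0, 0, 0, 0, 0]]], jaw=-1, grip_force=40)

```text
t: 38.65
ee_pos: [545.1, -256.1, 32.7]
tool_rot: [0.0, 0.744, 0.669, 0.0]
wrist_force: [-0.6, -0.9, 2.6]
gripper_width: 44.6
finger_force: 40.0
```

send_rows(deltas=[[[0, 0, -0.71, 0, 0, 0], [0, 0, -0.71, 0, 0, 0], [0, 0, -0.7, 0, 0, 0], [0, 0, -0.71, 0, 0, 0], [0, 0, -0.71, 0, 0, 0], [0, 0, -0.71, 0, 0, 0]]])

```text
t: 39.25
ee_pos: [544.7, -255.8, 160.5]
tool_rot: [-0.0, 0.744, 0.669, -0.0]
wrist_force: [0.2, -0.6, -2.5]
gripper_width: 44.6
finger_force: 40.0
```

send_rows(deltas=[[[0.91, -0.16, 0, 0, 0, 0.094], [0.89, -0.23, 0, 0, 0, 0.095], [0.87, -0.3, 0, 0, 0, 0.094], [0.85, -0.36, 0, 0, 0, 0.095], [0.82, -0.42, 0, 0, 0, 0.094], [0.79, -0.48, 0, 0, 0, 0.095], [0.75, -0.53, 0, 0, 0, 0.094], [0.71, -0.6, 0, 0, 0, 0.094], [0.66, -0.64, 0, 0, 0, 0.095], [0.61, -0.69, 0, 0, 0, 0.094], [0.56, -0.73, 0, 0, 0, 0.095], [0.5, -0.77, 0, 0, 0, 0.094]]])

```text
t: 40.45
ee_pos: [520.9, 76.0, 159.7]
tool_rot: [-0.0, 0.959, 0.282, -0.0]
wrist_force: [-0.2, 0.9, -3.9]
gripper_width: 44.5
finger_force: 40.0
```

send_rows(deltas=[[[0.45, -0.81, 0, 0, 0, 0.094], [0.38, -0.84, 0, 0, 0, 0.095], [0.32, -0.86, 0, 0, 0, 0.094], [0.26, -0.89, 0, 0, 0, 0.095], [0.19, -0.9, 0, 0, 0, 0.094], [0.12, -0.91, 0, 0, 0, 0.095], [0, 0, 0, 0, 0, 0], [0, 0, 0, 0, 0, 0], [0, 0, 0, 0, 0, 0]]])

```text
t: 41.35
ee_pos: [509.5, 239.6, 159.7]
tool_rot: [0.0, 0.998, 0.065, -0.0]
wrist_force: [0.6, -0.3, -2.2]
gripper_width: 44.3
finger_force: 40.0
```

```bash
cat > hole.py <<'E'
from h import *
c=cam("wrist"); s=get_state(); g=cv2.cvtColor(c["pixels"],cv2.COLOR_BGR2GRAY); zt=s["ee_pos"][2]-16
for y0,y1,x0,x1 in((245,290,255,310),(110,200,240,320)):
    r=g[y0:y1,x0:x1]; n,l,st,ce=cv2.connectedComponentsWithStats((r<60).astype(np.uint8))
    for i in range(1,n):
        if 40<st[i,4]<800: p=ce[i]+[x0,y0]; print(p.round(1),st[i,4],(ray(c,[p],zt)[0]-s["ee_pos"]).round(1))
print(s["ee_pos"].round(1))
E
python3 hole.py; python3 plan.py 509.2,241.2,105.5,7.5,12
```

```text
[509.6 239.6 159.8]
cmd-meas [-0.35  1.55  0.25  0.06] t 41.4 w 44.4 F [-0.5 -1.2 -2.5]
RESET TO MEASURED
-> 509.2,241.2,105.5,7.5,12
[[0,-0.01,0.36,0,0,0],[0,-0.01,0.36,0,0,-0.001],[0,-0.01,0.37,0,0,0],[0,-0.01,0.36,0,0,0],[-0.01,-0.02,0.36,0,0,-0.001]]
```

```bash
cat > hole.py <<'E'
from h import *
c=cam("wrist"); s=get_state(); g=cv2.cvtColor(c["pixels"],cv2.COLOR_BGR2GRAY); zt=s["ee_pos"][2]-16
cv2.imwrite("pics/hole.png",c["pixels"])
for y0,y1,x0,x1 in((248,288,262,300),(125,170,235,325)):
    r=g[y0:y1,x0:x1]; th=(np.median(r)+r.min())/2; n,l,st,ce=cv2.connectedComponentsWithStats((r<th).astype(np.uint8))
    for i in range(1,n):
        if st[i,4]>30: p=ce[i]+[x0,y0]; print(p.round(1),st[i,4],(ray(c,[p],zt)[0]-s["ee_pos"]).round(1))
print(s["ee_pos"].round(1))
E
python3 hole.py
```

```text
[280.7 262.9] 388 [  1.7  -0.1 -16. ]
[250.1 142.1] 145 [ 59.9  21.7 -16. ]
[310.7 142.3] 143 [ 63.4  -6.1 -16. ]
[509.7 239.6 159.9]
```

send_rows(deltas=[[[0, -0.01, 0.36, 0, 0, 0], [0, -0.01, 0.36, 0, 0, -0.001], [0, -0.01, 0.37, 0, 0, 0], [0, -0.01, 0.36, 0, 0, 0], [-0.01, -0.02, 0.34, 0, 0, -0.001], [0, 0, 0, 0, 0, 0], [0, 0, 0, 0, 0, 0]]])

```text
t: 42.15
ee_pos: [508.9, 242.2, 105.7]
tool_rot: [0.0, 0.998, 0.066, -0.0]
wrist_force: [0.0, -0.7, -3.0]
gripper_width: 44.2
finger_force: 40.0
```

send_rows(deltas=[[[-0.02, 0.03, 0.02, 0, 0, 0], [0, 0, 0, 0, 0, 0], [0, 0, 0, 0, 0, 0]]])

```text
t: 42.45
ee_pos: [508.6, 241.2, 105.7]
tool_rot: [-0.0, 0.998, 0.065, 0.0]
wrist_force: [0.6, -0.3, -2.2]
gripper_width: 44.7
finger_force: 40.0
```

send_rows(deltas=[[[0, 0, 0, 0, 0, 0], [0, 0, 0, 0, 0, 0], [0, 0, 0, 0, 0, 0], [0, 0, 0, 0, 0, 0]]], jaw=0.3, grip_force=15)

```text
t: 42.85
ee_pos: [508.7, 241.2, 105.8]
tool_rot: [-0.0, 0.998, 0.066, 0.0]
wrist_force: [-0.3, -0.2, -0.8]
gripper_width: 60.1
finger_force: 0.0
```

send_rows(deltas=[[[0, 0, -0.6, 0, 0, 0], [0, 0, -0.6, 0, 0, 0], [0, 0, -0.6, 0, 0, 0], [0, 0, 0, 0, 0, 0], [0, 0, 0, 0, 0, 0]]])

```text
t: 43.35
ee_pos: [508.5, 241.2, 159.3]
tool_rot: [-0.0, 0.998, 0.066, 0.0]
wrist_force: [0.7, -0.4, -1.3]
gripper_width: 60.7
finger_force: 0.0
```

```bash
python3 plan.py 659,17.5,110,-2,28; cat cmd.json
```

```text
cmd-meas [ 6.000e-01  1.100e-01 -5.379e+01 -1.000e-02] t 43.4 w 60.7 F [ 0.7 -0.4 -1.3]
RESET TO MEASURED
-> 659,17.5,110,-2,28
[[0.4,0.8,0.16,0,0,0.021],[0.41,0.8,0.17,0,0,0.021],[0.43,0.79,0.16,0,0,0.021],[0.44,0.79,0.17,0,0,0.022],[0.45,0.77,0.16,0,0,0.021],[0.47,0.77,0.17,0,0,0.021],[0.48,0.76,0.16,0,0,0.021],[0.49,0.76,0.16,0,0,0.021],[0.5,0.74,0.17,0,0,0.021],[0.51,0.74,0.16,0,0,0.021]]
[658.8598468873163, 17.466427142712444, 110.09505877868158, -1.9804401391282693]
```

send_rows(deltas=[[[0.4, 0.8, 0.16, 0, 0, 0.021], [0.41, 0.8, 0.17, 0, 0, 0.021], [0.43, 0.79, 0.16, 0, 0, 0.021], [0.44, 0.79, 0.17, 0, 0, 0.022], [0.45, 0.77, 0.16, 0, 0, 0.021], [0.47, 0.77, 0.17, 0, 0, 0.021], [0.48, 0.76, 0.16, 0, 0, 0.021], [0.49, 0.76, 0.16, 0, 0, 0.021], [0.5, 0.74, 0.17, 0, 0, 0.021], [0.51, 0.74, 0.16, 0, 0, 0.021], [0, 0, 0, 0, 0, 0], [0, 0, 0, 0, 0, 0]]], jaw=-0.48)

```text
t: 44.55
ee_pos: [658.2, 17.5, 109.0]
tool_rot: [-0.0, 1.0, -0.018, -0.001]
wrist_force: [-0.2, 0.6, 0.2]
gripper_width: 24.1
finger_force: 0.0
```

```bash
python3 tm.py 89; python3 plan.py 659,18,30,-2,18 659,18,150,-2,25 456.4,234,150,97.9,28
```

```text
tray [630.6 -66.4  39.3  11.5   3.4] [299. 183.]
stack [509.3 240.5 139.9  46.1   7.3] [190. 224.]
plates [ 422.2 -395.5  141.5   45.1   76.5] [415. 251.]
cmd-meas [ 0.33 -0.96 -0.32 -0.07] t 44.8 w 24.6 F [ 0.2 -0.2 -0.3]
RESET TO MEASURED
-> 659,18,30,-2,18
[[0,0,0.54,0,0,0],[0.01,0.01,0.53,0,0,0.001],[0,0,0.54,0,0,0],[0,0,0.53,0,0,0.001],[0.01,0,0.54,0,0,0]]
-> 659,18,150,-2,25
[[0,0,-0.8,0,0,0],[0,0,-0.8,0,0,0],[0,0,-0.8,0,0,0],[0,0,-0.8,0,0,0],[0,0,-0.8,0,0,0]]
-> 456.4,234,150,97.9,28
[[-0.54,-0.54,0,0,0,-0.171],[-0.46,-0.6,0,0,0,-0.171],[-0.38,-0.66,0,0,0,-0.17],[-0.29,-0.7,0,0,0,-0.171],[-0.19,-0.73,0,0,0,-0.171],[-0.09,-0.76,0,0,0,-0.171],[0.02,-0.76,0,0,0,-0.17],[0.11,-0.75,0,0,0,-0.171],[0.21,-0.73,0,0,0,-0.171],[0.31,-0.69,0,0,0,-0.171],[0.4,-0.65,0,0,0,-0.171],[0.48,-0.58,0,0,0,-0.17]]
[[0.56,-0.52,0,0,0,-0.171]]
```

send_rows(deltas=[[[0, 0, 0.54, 0, 0, 0], [0.01, 0.01, 0.53, 0, 0, 0.001], [0, 0, 0.54, 0, 0, 0], [0, 0, 0.53, 0, 0, 0.001], [0.01, 0, 0.54, 0, 0, 0], [0, 0, 0, 0, 0, 0], [0, 0, 0, 0, 0, 0]]])

```text
t: 45.45
ee_pos: [659.4, 17.2, 29.0]
tool_rot: [-0.0, 1.0, -0.018, -0.0]
wrist_force: [-0.3, -0.2, -0.5]
gripper_width: 24.2
finger_force: 0.0
```

send_rows(deltas=[[[0, 0, 0, 0, 0, 0], [0, 0, 0, 0, 0, 0], [0, 0, 0, 0, 0, 0], [0, 0, 0, 0, 0, 0]]], jaw=-1)

```text
t: 45.85
ee_pos: [659.5, 17.2, 30.0]
tool_rot: [0.0, 1.0, -0.018, -0.0]
wrist_force: [0.5, 0.1, 1.1]
gripper_width: 11.4
finger_force: 15.0
```

send_rows(deltas=[[[0, 0, -0.8, 0, 0, 0], [0, 0, -0.8, 0, 0, 0], [0, 0, -0.8, 0, 0, 0], [0, 0, -0.8, 0, 0, 0], [0, 0, -0.8, 0, 0, 0]]])

```text
t: 46.35
ee_pos: [659.4, 17.2, 151.1]
tool_rot: [-0.0, 1.0, -0.018, -0.0]
wrist_force: [0.5, -0.3, 0.5]
gripper_width: 12.1
finger_force: 15.0
```

send_rows(deltas=[[[-0.54, -0.54, 0, 0, 0, -0.171], [-0.46, -0.6, 0, 0, 0, -0.171], [-0.38, -0.66, 0, 0, 0, -0.17], [-0.29, -0.7, 0, 0, 0, -0.171], [-0.19, -0.73, 0, 0, 0, -0.171], [-0.09, -0.76, 0, 0, 0, -0.171], [0.02, -0.76, 0, 0, 0, -0.17], [0.11, -0.75, 0, 0, 0, -0.171], [0.21, -0.73, 0, 0, 0, -0.171], [0.31, -0.69, 0, 0, 0, -0.171], [0.4, -0.65, 0, 0, 0, -0.171], [0.48, -0.58, 0, 0, 0, -0.17]]])

```text
t: 47.55
ee_pos: [472.1, 217.3, 150.2]
tool_rot: [0.0, 0.704, 0.71, 0.0]
wrist_force: [1.2, 0.3, -0.9]
gripper_width: 11.6
finger_force: 15.0
```

send_rows(deltas=[[[0.56, -0.52, 0, 0, 0, -0.171], [0, 0, 0, 0, 0, 0], [0, 0, 0, 0, 0, 0], [0, 0, 0, 0, 0, 0]]])

```text
t: 47.95
ee_pos: [457.8, 233.0, 150.1]
tool_rot: [0.0, 0.658, 0.753, 0.0]
wrist_force: [0.0, -0.3, 0.3]
gripper_width: 11.9
finger_force: 15.0
```

```bash
python3 plan.py 456.4,234,117,97.9,9 456.4,234,150,97.9,20 660,59,110,-2,28;python3 - <<'E'
from h import *
c=cam("wrist"); cv2.imwrite("pics/w8.png",c["pixels"])
E
```

```text
cmd-meas [-1.28  1.15 -0.13  0.22] t 48.0 w 11.9 F [ 0.  -0.3  0.3]
RESET TO MEASURED
-> 456.4,234,117,97.9,9
[[0.01,-0.01,0.28,0,0,-0.001],[0.01,-0.01,0.27,0,0,-0.001],[0.01,-0.01,0.28,0,0,-0.002],[0.01,-0.01,0.27,0,0,-0.001]]
-> 456.4,234,150,97.9,20
[[0,0,-0.55,0,0,0],[0,0,-0.55,0,0,0]]
-> 660,59,110,-2,28
[[-0.52,0.46,0.1,0,0,0.171],[-0.45,0.52,0.11,0,0,0.171],[-0.38,0.57,0.1,0,0,0.17],[-0.29,0.62,0.1,0,0,0.171],[-0.21,0.66,0.1,0,0,0.171],[-0.12,0.67,0.11,0,0,0.171],[-0.03,0.69,0.1,0,0,0.17],[0.06,0.69,0.1,0,0,0.171],[0.15,0.67,0.11,0,0,0.171],[0.24,0.64,0.1,0,0,0.171],[0.33,0.61,0.1,0,0,0.171],[0.41,0.56,0.11,0,0,0.17]]
[[0.47,0.5,0.1,0,0,0.171]]
```

View pics/w8.png

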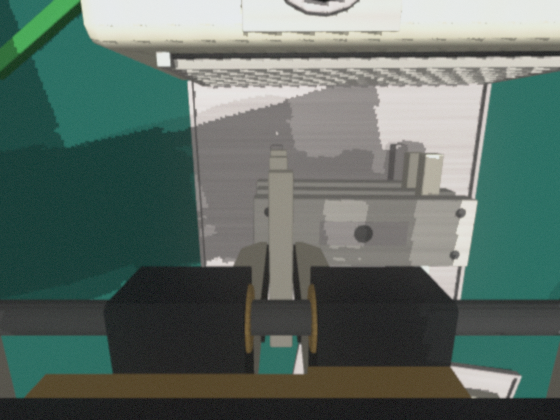

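The fifth stick is aligned over the column of left sticks. The stack edges line up.

send_rows(deltas=[[[0.01, -0.01, 0.28, 0, 0, -0.001], [0.01, -0.01, 0.27, 0, 0, -0.001], [0.01, -0.01, 0.28, 0, 0, -0.002], [0.01, -0.01, 0.29, 0, 0, -0.001], [0, 0, 0, 0, 0, 0], [0, 0, 0, 0, 0, 0]]])

```text
t: 48.6
ee_pos: [455.6, 234.4, 115.9]
tool_rot: [-0.0, 0.656, 0.755, -0.0]
wrist_force: [0.8, 1.0, 1.1]
gripper_width: 11.7
finger_force: 15.0
```

send_rows(deltas=[[[0, 0, 0, 0, 0, 0], [0, 0, 0, 0, 0, 0], [0, 0, 0, 0, 0, 0]]], jaw=-0.48)

```text
t: 48.9
ee_pos: [455.8, 234.5, 116.5]
tool_rot: [0.0, 0.656, 0.755, 0.0]
wrist_force: [0.0, 0.5, 0.9]
gripper_width: 23.8
finger_force: 0.0
```

send_rows(deltas=[[[0, 0, -0.55, 0, 0, 0], [0, 0, -0.55, 0, 0, 0]]])

```text
t: 49.1
ee_pos: [455.6, 234.3, 149.6]
tool_rot: [-0.0, 0.656, 0.755, -0.0]
wrist_force: [-0.6, -0.6, 0.4]
gripper_width: 24.1
finger_force: 0.0
```

send_rows(deltas=[[[-0.52, 0.46, 0.1, 0, 0, 0.171], [-0.45, 0.52, 0.11, 0, 0, 0.171], [-0.38, 0.57, 0.1, 0, 0, 0.17], [-0.29, 0.62, 0.1, 0, 0, 0.171], [-0.21, 0.66, 0.1, 0, 0, 0.171], [-0.12, 0.67, 0.11, 0, 0, 0.171], [-0.03, 0.69, 0.1, 0, 0, 0.17], [0.06, 0.69, 0.1, 0, 0, 0.171], [0.15, 0.67, 0.11, 0, 0, 0.171], [0.24, 0.64, 0.1, 0, 0, 0.171], [0.33, 0.61, 0.1, 0, 0, 0.171], [0.41, 0.56, 0.11, 0, 0, 0.17]]])

```text
t: 50.3
ee_pos: [644.9, 72.8, 112.1]
tool_rot: [-0.0, 0.999, 0.048, 0.0]
wrist_force: [0.6, 1.1, -0.9]
gripper_width: 24.0
finger_force: 0.0
```

send_rows(deltas=[[[0.47, 0.5, 0.1, 0, 0, 0.171], [0, 0, 0, 0, 0, 0], [0, 0, 0, 0, 0, 0], [0, 0, 0, 0, 0, 0]]])

```text
t: 50.7
ee_pos: [659.3, 60.5, 109.3]
tool_rot: [-0.0, 1.0, -0.015, -0.0]
wrist_force: [-0.8, 0.1, 0.4]
gripper_width: 24.1
finger_force: 0.0
```

```bash
python3 tm.py 101; python3 plan.py 660,59,30,-2,18 660,59,150,-2,25 555.8,247.9,150,97.9,28
```

```text
tray [629.9 -24.   35.5  11.8  -1.2] [285. 183.]
tray [658.8 -65.9  95.1  11.8  -1.3] [299. 173.]
stack [454.9 237.9  86.8  12.1 -81.7] [190. 244.]
plates [ 422.2 -395.5  141.5   45.1   76.5] [415. 251.]
cmd-meas [ 0.4  -1.47  0.47 -0.23] t 50.9 w 23.7 F [-0.3 -0.1  0.2]
RESET TO MEASURED
-> 660,59,30,-2,18
[[0,0.01,0.53,0,0,0.001],[0.01,0.01,0.53,0,0,0.001],[0,0.01,0.53,0,0,0.001],[0,0.01,0.53,0,0,0.001],[0,0,0.53,0,0,0.001]]
-> 660,59,150,-2,25
[[0,0,-0.8,0,0,0],[0,0,-0.8,0,0,0],[0,0,-0.8,0,0,0],[0,0,-0.8,0,0,0],[0,0,-0.8,0,0,0]]
-> 555.8,247.9,150,97.9,28
[[-0.28,-0.47,0,0,0,-0.171],[-0.22,-0.51,0,0,0,-0.171],[-0.15,-0.54,0,0,0,-0.17],[-0.07,-0.54,0,0,0,-0.171],[0,-0.56,0,0,0,-0.171],[0.07,-0.54,0,0,0,-0.171],[0.14,-0.54,0,0,0,-0.17],[0.22,-0.51,0,0,0,-0.171],[0.28,-0.47,0,0,0,-0.171],[0.34,-0.44,0,0,0,-0.171],[0.4,-0.38,0,0,0,-0.17],[0.45,-0.33,0,0,0,-0.171]]
[[0.48,-0.26,0,0,0,-0.171]]
```

send_rows(deltas=[[[0, 0.01, 0.53, 0, 0, 0.001], [0.01, 0.01, 0.53, 0, 0, 0.001], [0, 0.01, 0.53, 0, 0, 0.001], [0, 0.01, 0.53, 0, 0, 0.001], [0, 0, 0.53, 0, 0, 0.001], [0, 0, 0, 0, 0, 0], [0, 0, 0, 0, 0, 0]]])

```text
t: 51.6
ee_pos: [660.0, 58.6, 28.8]
tool_rot: [0.0, 1.0, -0.018, -0.0]
wrist_force: [-0.9, -0.2, 0.7]
gripper_width: 24.1
finger_force: 0.0
```

send_rows(deltas=[[[0, 0, 0, 0, 0, 0], [0, 0, 0, 0, 0, 0], [0, 0, 0, 0, 0, 0], [0, 0, 0, 0, 0, 0]]], jaw=-1)

```text
t: 52.0
ee_pos: [660.1, 58.6, 29.7]
tool_rot: [-0.0, 1.0, -0.018, -0.0]
wrist_force: [-0.4, 0.8, -0.4]
gripper_width: 12.2
finger_force: 15.0
```

send_rows(deltas=[[[0, 0, -0.8, 0, 0, 0], [0, 0, -0.8, 0, 0, 0], [0, 0, -0.8, 0, 0, 0], [0, 0, -0.8, 0, 0, 0], [0, 0, -0.8, 0, 0, 0]]])

```text
t: 52.5
ee_pos: [660.0, 58.6, 150.7]
tool_rot: [0.0, 1.0, -0.018, 0.0]
wrist_force: [-0.7, 0.0, -0.2]
gripper_width: 11.5
finger_force: 15.0
```

send_rows(deltas=[[[-0.28, -0.47, 0, 0, 0, -0.171], [-0.22, -0.51, 0, 0, 0, -0.171], [-0.15, -0.54, 0, 0, 0, -0.17], [-0.07, -0.54, 0, 0, 0, -0.171], [0, -0.56, 0, 0, 0, -0.171], [0.07, -0.54, 0, 0, 0, -0.171], [0.14, -0.54, 0, 0, 0, -0.17], [0.22, -0.51, 0, 0, 0, -0.171], [0.28, -0.47, 0, 0, 0, -0.171], [0.34, -0.44, 0, 0, 0, -0.171], [0.4, -0.38, 0, 0, 0, -0.17], [0.45, -0.33, 0, 0, 0, -0.171]]])

```text
t: 53.7
ee_pos: [563.8, 233.7, 149.8]
tool_rot: [0.0, 0.704, 0.71, 0.0]
wrist_force: [1.2, -1.8, -0.4]
gripper_width: 11.9
finger_force: 15.0
```

send_rows(deltas=[[[0.48, -0.26, 0, 0, 0, -0.171], [0, 0, 0, 0, 0, 0], [0, 0, 0, 0, 0, 0], [0, 0, 0, 0, 0, 0]]])

```text
t: 54.1
ee_pos: [556.8, 246.9, 149.7]
tool_rot: [0.0, 0.659, 0.753, 0.0]
wrist_force: [-0.4, -0.5, -1.3]
gripper_width: 11.8
finger_force: 15.0
```

```bash
python3 plan.py 555.8,247.9,116.5,97.9,9 555.8,247.9,170,97.9,20;python3 - <<'E'
from h import *
c=cam("wrist"); cv2.imwrite("pics/w9.png",c["pixels"])
E
```

```text
cmd-meas [-0.87  1.    0.23  0.28] t 54.1 w 11.8 F [-0.4 -0.5 -1.3]
RESET TO MEASURED
-> 555.8,247.9,116.5,97.9,9
[[0.01,-0.01,0.28,0,0,-0.002],[0.01,0,0.27,0,0,-0.001],[0.01,-0.01,0.28,0,0,-0.002],[0.01,-0.01,0.28,0,0,-0.001]]
-> 555.8,247.9,170,97.9,20
[[0,0,-0.6,0,0,0],[0,0,-0.59,0,0,0],[0,0,-0.6,0,0,0]]
```

send_rows(deltas=[[[0.01, -0.01, 0.28, 0, 0, -0.002], [0.01, 0, 0.27, 0, 0, -0.001], [0.01, -0.01, 0.28, 0, 0, -0.002], [0.01, -0.01, 0.28, 0, 0, -0.001], [0, 0, 0, 0, 0, 0], [0, 0, 0, 0, 0, 0]]])

```text
t: 54.75
ee_pos: [555.2, 248.6, 116.0]
tool_rot: [-0.0, 0.655, 0.755, -0.0]
wrist_force: [0.3, 0.1, -0.4]
gripper_width: 11.7
finger_force: 15.0
```

send_rows(deltas=[[[0, 0, 0, 0, 0, 0], [0, 0, 0, 0, 0, 0], [0, 0, 0, 0, 0, 0]]], jaw=-0.48)

```text
t: 55.05
ee_pos: [555.3, 248.6, 116.5]
tool_rot: [0.0, 0.655, 0.755, 0.0]
wrist_force: [0.1, 0.3, -1.0]
gripper_width: 23.7
finger_force: 0.0
```

send_rows(deltas=[[[0, 0, -0.6, 0, 0, 0], [0, 0, -0.59, 0, 0, 0], [0, 0, -0.6, 0, 0, 0], [0, 0, 0, 0, 0, 0], [0, 0, 0, 0, 0, 0]]])

```text
t: 55.55
ee_pos: [555.2, 248.6, 169.8]
tool_rot: [0.0, 0.655, 0.755, 0.0]
wrist_force: [-0.2, 0.8, -0.0]
gripper_width: 24.0
finger_force: 0.0
```

```bash
python3 plan.py 423,-396.5,110,76.5,29.5
```

```text
cmd-meas [ 0.48 -0.61  0.35 -0.2 ] t 55.5 w 24.0 F [-0.2  0.8 -0. ]
RESET TO MEASURED
-> 423,-396.5,110,76.5,29.5
[[-0.9,-0.32,0.09,0,0,0.021],[-0.9,-0.31,0.08,0,0,0.021],[-0.91,-0.29,0.09,0,0,0.021],[-0.91,-0.28,0.09,0,0,0.02],[-0.92,-0.26,0.08,0,0,0.021],[-0.92,-0.25,0.09,0,0,0.021],[-0.93,-0.23,0.09,0,0,0.021],[-0.93,-0.21,0.08,0,0,0.021],[-0.93,-0.2,0.09,0,0,0.021],[-0.94,-0.19,0.09,0,0,0.021],[-0.94,-0.17,0.08,0,0,0.021],[-0.94,-0.16,0.09,0,0,0.02]]
[[-0.94,-0.14,0.09,0,0,0.021],[-0.95,-0.12,0.08,0,0,0.021],[-0.95,-0.11,0.09,0,0,0.021],[-0.95,-0.09,0.09,0,0,0.021],[-0.95,-0.08,0.08,0,0,0.021],[-0.95,-0.06,0.09,0,0,0.021],[-0.95,-0.05,0.09,0,0,0.021],[-0.96,-0.03,0.08,0,0,0.02],[-0.95,-0.01,0.09,0,0,0.021],[-0.96,0,0.09,0,0,0.021],[-0.95,0.01,0.08,0,0,0.021]]
```

send_rows(deltas=[[[-0.9, -0.32, 0.09, 0, 0, 0.021], [-0.9, -0.31, 0.08, 0, 0, 0.021], [-0.91, -0.29, 0.09, 0, 0, 0.021], [-0.91, -0.28, 0.09, 0, 0, 0.02], [-0.92, -0.26, 0.08, 0, 0, 0.021], [-0.92, -0.25, 0.09, 0, 0, 0.021], [-0.93, -0.23, 0.09, 0, 0, 0.021], [-0.93, -0.21, 0.08, 0, 0, 0.021], [-0.93, -0.2, 0.09, 0, 0, 0.021], [-0.94, -0.19, 0.09, 0, 0, 0.021], [-0.94, -0.17, 0.08, 0, 0, 0.021], [-0.94, -0.16, 0.09, 0, 0, 0.02]]], jaw=0.55)

```text
t: 56.75
ee_pos: [485.3, -88.9, 137.8]
tool_rot: [-0.001, 0.727, 0.687, -0.0]
wrist_force: [0.4, 0.7, -0.7]
gripper_width: 72.2
finger_force: 0.0
```

send_rows(deltas=[[[-0.94, -0.14, 0.09, 0, 0, 0.021], [-0.95, -0.12, 0.08, 0, 0, 0.021], [-0.95, -0.11, 0.09, 0, 0, 0.021], [-0.95, -0.09, 0.09, 0, 0, 0.021], [-0.95, -0.08, 0.08, 0, 0, 0.021], [-0.95, -0.06, 0.09, 0, 0, 0.021], [-0.95, -0.05, 0.09, 0, 0, 0.021], [-0.96, -0.03, 0.08, 0, 0, 0.02], [-0.95, -0.01, 0.09, 0, 0, 0.021], [-0.96, 0, 0.09, 0, 0, 0.021], [-0.95, 0.01, 0.08, 0, 0, 0.021]]])

```text
t: 57.85
ee_pos: [422.1, -397.1, 109.0]
tool_rot: [-0.001, 0.786, 0.619, -0.0]
wrist_force: [0.9, -0.2, 0.3]
gripper_width: 71.9
finger_force: 0.0
```

send_rows(deltas=[[[0, 0, 0, 0, 0, 0], [0, 0, 0, 0, 0, 0], [0, 0, 0, 0, 0, 0]]])

```text
t: 58.15
ee_pos: [422.9, -395.4, 109.8]
tool_rot: [-0.001, 0.785, 0.619, -0.0]
wrist_force: [0.1, -1.0, -0.1]
gripper_width: 72.0
finger_force: 0.0
```

```bash
python3 tm.py 101; python3 plan.py 423,-396.5,32.5,76.5,14 423,-396.5,190,76.5,25 509.2,241.2,190,7.5,29
```

```text
tray [658.2 -24.6  92.1  11.8  -1.2] [285. 174.]
tray [658.8 -65.9  95.1  11.8  -1.3] [299. 173.]
stack [455.4 233.9  94.9  12.1 -81.7] [192. 244.]
stack [554.8 247.7  94.2  12.6 -82.4] [187. 208.]
plates [ 428.4 -369.8   89.8   45.    76.3] [405. 249.]
cmd-meas [-0.38 -0.68 -0.39 -0.05] t 58.4 w 72.1 F [-0.3 -0.7 -0.5]
-> 423,-396.5,32.5,76.5,14
[[0,0,0.43,0,0,0],[0,0,0.43,0,0,0],[0,0,0.43,0,0,0],[0,0,0.43,0,0,0],[0,0,0.44,0,0,0],[0,0,0.43,0,0,0]]
-> 423,-396.5,190,76.5,25
[[0,0,-0.75,0,0,0],[0,0,-0.75,0,0,0],[0,0,-0.75,0,0,0],[0,0,-0.75,0,0,0],[0,0,-0.75,0,0,0],[0,0,-0.75,0,0,0],[0,0,-0.75,0,0,0]]
-> 509.2,241.2,190,7.5,29
[[0.93,-0.09,0,0,0,0.067],[0.92,-0.15,0,0,0,0.066],[0.91,-0.19,0,0,0,0.067],[0.9,-0.24,0,0,0,0.067],[0.89,-0.28,0,0,0,0.066],[0.87,-0.33,0,0,0,0.067],[0.86,-0.38,0,0,0,0.067],[0.83,-0.42,0,0,0,0.066],[0.81,-0.46,0,0,0,0.067],[0.78,-0.51,0,0,0,0.067],[0.76,-0.54,0,0,0,0.066],[0.73,-0.59,0,0,0,0.067]]
[[0.69,-0.62,0,0,0,0.067],[0.66,-0.66,0,0,0,0.066],[0.63,-0.69,0,0,0,0.067],[0.59,-0.72,0,0,0,0.067],[0.55,-0.75,0,0,0,0.066],[0.51,-0.78,0,0,0,0.067],[0.47,-0.81,0,0,0,0.067],[0.43,-0.83,0,0,0,0.066],[0.38,-0.85,0,0,0,0.067],[0.34,-0.87,0,0,0,0.067],[0.29,-0.88,0,0,0,0.066]]
```

send_rows(deltas=[[[-0.02, 0, 0.43, 0, 0, 0], [0, 0, 0.43, 0, 0, 0], [0, 0, 0.43, 0, 0, 0], [0, 0, 0.43, 0, 0, 0], [0, 0, 0.44, 0, 0, 0], [0, 0, 0.42, 0, 0, 0], [0, 0, 0, 0, 0, 0], [0, 0, 0, 0, 0, 0]]])

```text
t: 59.15
ee_pos: [422.8, -397.0, 32.8]
tool_rot: [-0.0, 0.785, 0.619, -0.0]
wrist_force: [0.1, 0.1, 0.9]
gripper_width: 72.0
finger_force: 0.0
```

send_rows(deltas=[[[0, 0, 0, 0, 0, 0], [0, 0, 0, 0, 0, 0], [0, 0, 0, 0, 0, 0], [0, 0, 0, 0, 0, 0], [0, 0, 0, 0, 0, 0]]], jaw=-1, grip_force=40)

```text
t: 59.65
ee_pos: [423.0, -397.1, 33.3]
tool_rot: [0.0, 0.785, 0.619, 0.0]
wrist_force: [-0.2, 0.3, 2.8]
gripper_width: 44.5
finger_force: 40.0
```

send_rows(deltas=[[[0, 0, -0.75, 0, 0, 0], [0, 0, -0.75, 0, 0, 0], [0, 0, -0.75, 0, 0, 0], [0, 0, -0.75, 0, 0, 0], [0, 0, -0.75, 0, 0, 0], [0, 0, -0.75, 0, 0, 0], [0, 0, -0.75, 0, 0, 0]]])

```text
t: 60.35
ee_pos: [422.6, -396.8, 191.2]
tool_rot: [-0.0, 0.785, 0.619, -0.0]
wrist_force: [0.8, -0.2, -2.0]
gripper_width: 44.9
finger_force: 40.0
```

send_rows(deltas=[[[0.93, -0.09, 0, 0, 0, 0.067], [0.92, -0.15, 0, 0, 0, 0.066], [0.91, -0.19, 0, 0, 0, 0.067], [0.9, -0.24, 0, 0, 0, 0.067], [0.89, -0.28, 0, 0, 0, 0.066], [0.87, -0.33, 0, 0, 0, 0.067], [0.86, -0.38, 0, 0, 0, 0.067], [0.83, -0.42, 0, 0, 0, 0.066], [0.81, -0.46, 0, 0, 0, 0.067], [0.78, -0.51, 0, 0, 0, 0.067], [0.76, -0.54, 0, 0, 0, 0.066], [0.73, -0.59, 0, 0, 0, 0.067]]])

```text
t: 61.55
ee_pos: [467.7, -63.0, 190.4]
tool_rot: [-0.0, 0.939, 0.345, -0.0]
wrist_force: [0.1, -0.2, -2.2]
gripper_width: 44.3
finger_force: 40.0
```

send_rows(deltas=[[[0.69, -0.62, 0, 0, 0, 0.067], [0.66, -0.66, 0, 0, 0, 0.066], [0.63, -0.69, 0, 0, 0, 0.067], [0.59, -0.72, 0, 0, 0, 0.067], [0.55, -0.75, 0, 0, 0, 0.066], [0.51, -0.78, 0, 0, 0, 0.067], [0.47, -0.81, 0, 0, 0, 0.067], [0.43, -0.83, 0, 0, 0, 0.066], [0.38, -0.85, 0, 0, 0, 0.067], [0.34, -0.87, 0, 0, 0, 0.067], [0.29, -0.88, 0, 0, 0, 0.066]]])

```text
t: 62.65
ee_pos: [509.0, 241.7, 190.3]
tool_rot: [0.0, 0.998, 0.065, -0.0]
wrist_force: [0.9, 0.6, -2.3]
gripper_width: 44.0
finger_force: 40.0
```

send_rows(deltas=[[[0, 0, 0, 0, 0, 0], [0, 0, 0, 0, 0, 0], [0, 0, 0, 0, 0, 0]]])

```text
t: 62.95
ee_pos: [509.0, 239.8, 190.3]
tool_rot: [0.0, 0.998, 0.066, -0.0]
wrist_force: [-0.1, 0.6, -1.8]
gripper_width: 44.5
finger_force: 40.0
```

```bash
python3 hole.py;  python3 plan.py 508.8,241.2,133,7.5,12; python3 -c "
from workcell import get_state;print(get_state()['tool_rot'])"
```

```text
[280.6 263.4] 383 [  1.4  -0.  -16. ]
[250.2 143.4] 152 [ 59.2  21.8 -16. ]
[310.5 143.2] 148 [ 62.9  -5.9 -16. ]
[509.1 239.7 190.5]
cmd-meas [ 0.18  1.43 -0.56  0.02] t 63.0 w 44.4 F [-0.  -0.1 -1.5]
RESET TO MEASURED
-> 508.8,241.2,133,7.5,12
[[0,-0.01,0.38,0,0,0],[0,-0.01,0.39,0,0,0],[0,-0.01,0.38,0,0,0],[0,-0.01,0.38,0,0,0],[0,-0.01,0.39,0,0,0]]
[ 1.24957594e-04  9.97860541e-01  6.53779641e-02 -2.17472940e-04]
```

send_rows(deltas=[[[0, -0.01, 0.38, 0, 0, 0], [0, -0.01, 0.39, 0, 0, 0], [0, -0.01, 0.38, 0, 0, 0], [0, -0.01, 0.38, 0, 0, 0], [0, -0.01, 0.39, 0, 0, 0], [0, 0, 0, 0, 0, 0], [0, 0, 0, 0, 0, 0]]])

```text
t: 63.7
ee_pos: [508.9, 242.0, 132.3]
tool_rot: [0.0, 0.998, 0.066, -0.0]
wrist_force: [0.2, 1.2, -2.0]
gripper_width: 44.5
finger_force: 40.0
```

```bash
python3 plan.py 508.8,241.2,132.9,7.5,12
```

```text
cmd-meas [-0.03 -0.87  0.59 -0.02] t 63.7 w 44.5 F [ 0.2  1.2 -2. ]
RESET TO MEASURED
-> 508.8,241.2,132.9,7.5,12
[[-0.01,0.03,-0.02,0,0,0]]
```

send_rows(deltas=[[[-0.01, 0.02, 0, 0, 0, 0], [0, 0, 0, 0, 0, 0], [0, 0, 0, 0, 0, 0]]])

```text
t: 64.0
ee_pos: [508.8, 241.4, 132.9]
tool_rot: [0.0, 0.998, 0.066, -0.0]
wrist_force: [0.2, 0.4, -2.4]
gripper_width: 44.2
finger_force: 40.0
```

send_rows(deltas=[[[0, 0, 0, 0, 0, 0], [0, 0, 0, 0, 0, 0], [0, 0, 0, 0, 0, 0], [0, 0, 0, 0, 0, 0]]], jaw=0.3, grip_force=20)

```text
t: 64.4
ee_pos: [508.9, 241.5, 133.1]
tool_rot: [-0.0, 0.998, 0.066, 0.0]
wrist_force: [0.1, -0.8, -1.3]
gripper_width: 60.5
finger_force: 0.0
```

send_rows(deltas=[[[0, 0, -0.5, 0, 0, 0], [0, 0, -0.6, 0, 0, 0], [0, 0, -0.7, 0, 0, 0], [0, 0, -0.7, 0, 0, 0], [0, 0, 0, 0, 0, 0], [0, 0, 0, 0, 0, 0]]])

```text
t: 65.0
ee_pos: [508.7, 241.4, 207.6]
tool_rot: [-0.0, 0.998, 0.066, 0.0]
wrist_force: [0.7, -0.7, -0.3]
gripper_width: 60.9
finger_force: 0.0
```

```bash
python3 plan.py 470,270,350,97.5,28
```

```text
cmd-meas [ 3.000e-02 -2.800e-01 -7.472e+01  0.000e+00] t 65.0 w 60.9 F [ 0.7 -0.7 -0.3]
RESET TO MEASURED
-> 470,270,350,97.5,28
[[-0.1,-0.1,-0.43,0,0,-0.182],[-0.09,-0.12,-0.43,0,0,-0.182],[-0.08,-0.12,-0.43,0,0,-0.181],[-0.05,-0.14,-0.44,0,0,-0.182],[-0.03,-0.14,-0.43,0,0,-0.182],[-0.02,-0.15,-0.43,0,0,-0.182],[0.01,-0.14,-0.43,0,0,-0.182],[0.03,-0.14,-0.43,0,0,-0.181],[0.05,-0.14,-0.43,0,0,-0.182],[0.07,-0.13,-0.44,0,0,-0.182],[0.08,-0.12,-0.43,0,0,-0.182]]
```

send_rows(deltas=[[[-0.1, -0.1, -0.43, 0, 0, -0.182], [-0.09, -0.12, -0.43, 0, 0, -0.182], [-0.08, -0.12, -0.43, 0, 0, -0.181], [-0.05, -0.14, -0.44, 0, 0, -0.182], [-0.03, -0.14, -0.43, 0, 0, -0.182], [-0.02, -0.15, -0.43, 0, 0, -0.182], [0.01, -0.14, -0.43, 0, 0, -0.182], [0.03, -0.14, -0.43, 0, 0, -0.181], [0.05, -0.14, -0.43, 0, 0, -0.182], [0.07, -0.13, -0.44, 0, 0, -0.182], [0.08, -0.12, -0.43, 0, 0, -0.182], [0, 0, 0, 0, 0, 0]]], jaw=0)

```text
t: 66.2
ee_pos: [470.1, 270.3, 350.6]
tool_rot: [0.0, 0.658, 0.753, 0.0]
wrist_force: [1.1, -0.7, -0.1]
gripper_width: 46.4
finger_force: 0.0
```

send_rows(deltas=[[[0, 0, 0, 0, 0, 0], [0, 0, 0, 0, 0, 0], [0, 0, 0, 0, 0, 0]]])

```text
t: 66.5
ee_pos: [470.1, 269.7, 349.4]
tool_rot: [-0.0, 0.66, 0.751, -0.001]
wrist_force: [0.1, -0.9, 0.7]
gripper_width: 46.3
finger_force: 0.0
```

```bash
python3 - <<'E'
from m import *
np.set_printoptions(precision=1,suppress=True)
cs=[cam("wrist") for _ in range(3)];c=cs[0]; cv2.imwrite("pics/w10.png",c["pixels"])
c["z_map"]=np.median([k["z_map"] for k in cs],0); z=cloud(c)[...,2]; z=cv2.medianBlur(z.astype(np.float32),3)
m=(z>175)&(z<192); m[245:]=0
for r in rects(c,m,183,60): print("sw",np.array(r[:5]),r[5])
for zt in(116,):
    m=(z>zt-5)&(z<zt+6);m[245:]=0
    for r in rects(c,m,zt,300): print("stk",np.array(r[:5]),r[5])
E
python3 plan.py
```

```text
sw [457.1 366.9  36.7  12.3   7.4] [279.  87.]
stk [510.2 241.2 139.9  44.7   7.4] [311. 212.]
stk [492.4 336.6 200.7   6.    8. ] [308. 127.]
cmd-meas [-0.12  0.05  0.01  0.06] t 66.7 w 46.7 F [-0.9 -0.4 -0.4]
```

View pics/w10.png

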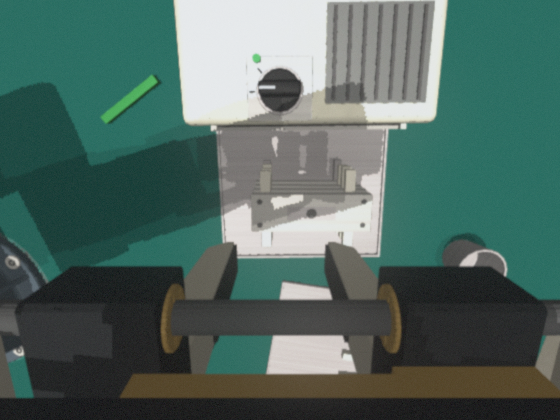

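The view shows the stack complete and square: the top plate reads (510.2,241.2), 7.4°, matching plate0. The switch is at (279,87), with its pointer toward -x (rest). The start mark and green dot lie clockwise from there.

```bash
python3 plan.py 456.8,366.5,260,187.8,28
```

```text
cmd-meas [-0.12  0.05  0.01  0.06] t 66.7 w 46.7 F [-0.9 -0.4 -0.4]
-> 456.8,366.5,260,187.8,28
[[0.3,0,0.27,0,0,-0.182],[0.29,0.04,0.28,0,0,-0.183],[0.28,0.08,0.27,0,0,-0.182],[0.27,0.12,0.27,0,0,-0.183],[0.25,0.16,0.28,0,0,-0.182],[0.22,0.2,0.27,0,0,-0.182],[0.2,0.22,0.27,0,0,-0.183],[0.16,0.25,0.27,0,0,-0.182],[0.12,0.27,0.28,0,0,-0.183],[0.09,0.28,0.27,0,0,-0.182],[0.04,0.29,0.27,0,0,-0.182]]
```

send_rows(deltas=[[[0.3, 0, 0.27, 0, 0, -0.182], [0.29, 0.04, 0.28, 0, 0, -0.183], [0.28, 0.08, 0.27, 0, 0, -0.182], [0.27, 0.12, 0.27, 0, 0, -0.183], [0.25, 0.16, 0.28, 0, 0, -0.182], [0.22, 0.2, 0.27, 0, 0, -0.182], [0.2, 0.22, 0.27, 0, 0, -0.183], [0.16, 0.25, 0.27, 0, 0, -0.182], [0.12, 0.27, 0.28, 0, 0, -0.183], [0.09, 0.28, 0.27, 0, 0, -0.182], [0.04, 0.29, 0.27, 0, 0, -0.182]]], jaw=-0.3)

```text
t: 67.75
ee_pos: [456.8, 366.8, 259.9]
tool_rot: [-0.0, -0.07, 0.998, -0.0]
wrist_force: [-0.9, 0.2, 0.1]
gripper_width: 32.4
finger_force: 0.0
```

send_rows(deltas=[[[0, 0, 0, 0, 0, 0], [0, 0, 0, 0, 0, 0], [0, 0, 0, 0, 0, 0]]])

```text
t: 68.05
ee_pos: [457.1, 366.3, 260.9]
tool_rot: [0.0, -0.066, 0.998, 0.0]
wrist_force: [-0.3, -0.1, 0.6]
gripper_width: 32.2
finger_force: 0.0
```

```bash
python3 plan.py 456.8,366.5,184,187.8,14
python3 - <<'E'
from h import *
s=get_state();print(s["q"].round(2)); c=cam("wrist")
cv2.imwrite("pics/w11.png",cv2.resize(c["pixels"][180:400,180:400],None,fx=2,fy=2))
E
```

```text
cmd-meas [-0.34  0.22 -0.81  0.21] t 68.0 w 32.2 F [-0.3 -0.1  0.6]
RESET TO MEASURED
-> 456.8,366.5,184,187.8,14
[[0,0,0.43,0,0,-0.001],[0,0,0.42,0,0,-0.001],[0,0,0.43,0,0,0],[0.01,0.01,0.43,0,0,-0.001],[0,0,0.43,0,0,-0.001],[0,0,0.42,0,0,-0.001]]
[ 0.6   0.4   1.54 -0.    1.21 -1.11]
```

View pics/w11.png

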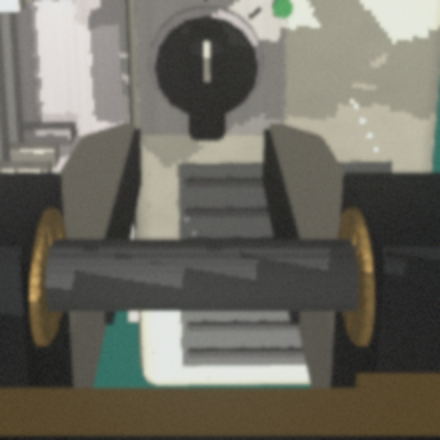

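The switch bar lies centred between the fingers and along the tool axis. Descend and grip.

send_rows(deltas=[[[0, 0, 0.43, 0, 0, -0.001], [0, 0, 0.42, 0, 0, -0.001], [0, 0, 0.43, 0, 0, 0], [0.01, 0.01, 0.43, 0, 0, -0.001], [0, 0, 0.43, 0, 0, -0.001], [0, 0, 0.4, 0, 0, -0.001], [0, 0, 0, 0, 0, 0], [0, 0, 0, 0, 0, 0]]])

```text
t: 68.9
ee_pos: [456.6, 366.8, 184.2]
tool_rot: [-0.0, -0.07, 0.998, -0.0]
wrist_force: [-0.3, -0.5, 0.6]
gripper_width: 32.6
finger_force: 0.0
```

send_rows(deltas=[[[0, 0, 0, 0, 0, 0], [0, 0, 0, 0, 0, 0], [0, 0, 0, 0, 0, 0], [0, 0, 0, 0, 0, 0]]], jaw=-1, grip_force=20)

```text
t: 69.3
ee_pos: [456.5, 367.7, 184.8]
tool_rot: [0.001, -0.07, 0.998, 0.001]
wrist_force: [-1.1, 5.3, -0.3]
gripper_width: 12.7
finger_force: 20.0
```

```bash
python3 -c "
from workcell import get_state
s=get_state();print(s['ee_pos'],s['wrist_force'],s['ft_torque'],s['gripper_width'])"
```

```text
[456.54309474 367.7426621  184.7723373 ] [-1.1111079   5.33253514 -0.27510328] [1.02132763e+00 6.75794149e-04 1.58876564e-02] 12.683328228464353
```

send_rows(deltas=[[[0, 0.03, 0, 0, 0, 0], [0, 0, 0, 0, 0, 0.12], [0, 0, 0, 0, 0, 0.12], [0, 0, 0, 0, 0, 0.12], [0, 0, 0, 0, 0, 0.12], [0, 0, 0, 0, 0, 0.12], [0, 0, 0, 0, 0, 0.12], [0, 0, 0, 0, 0, 0.12], [0, 0, 0, 0, 0, 0.1], [0, 0, 0, 0, 0, 0], [0, 0, 0, 0, 0, 0]]])

```text
t: 70.4
ee_pos: [456.4, 367.4, 184.7]
tool_rot: [0.0, 0.294, 0.956, -0.0]
wrist_force: [-1.3, -2.8, 5.7]
gripper_width: 13.0
finger_force: 20.0
```

```bash
python3 -c "
from workcell import get_state
import numpy as np
s=get_state();q=s['tool_rot'];print(s['ee_pos'],s['wrist_force'],s['ft_torque'],s['gripper_width'],np.degrees(2*np.arctan2(q[2],q[1])))"
```

```text
[456.44054257 367.44389649 184.72204158] [-1.31410677 -2.84293992  5.68999815] [-0.54267912  0.22672942  0.05005778] 12.950646339119688 145.85357956671385
```

send_rows(deltas=[[[0, 0, 0, 0, 0, 0.06], [0, 0, 0, 0, 0, 0.04], [0, 0, 0, 0, 0, 0.02], [0, 0, 0, 0, 0, 0], [0, 0, 0, 0, 0, 0]]])

```text
t: 70.9
ee_pos: [456.5, 367.4, 184.7]
tool_rot: [0.0, 0.338, 0.941, -0.0]
wrist_force: [-1.0, -2.2, 6.1]
gripper_width: 12.9
finger_force: 20.7
```

```bash
python3 -c "
from workcell import get_state
import numpy as np
s=get_state();q=s['tool_rot'];print(s['ee_pos'],s['wrist_force'],s['ft_torque'],s['gripper_width'],np.degrees(2*np.arctan2(q[2],q[1])))"
```

```text
[456.48074034 367.42823711 184.74426941] [-0.99971051 -2.20691478  6.10657759] [-0.49420409  0.18607164  0.44781643] 12.864406927951958 140.4952232824996
```

send_rows(deltas=[[[0, 0, 0, 0, 0, 0], [0, 0, 0, 0, 0, 0], [0, 0, 0, 0, 0, 0], [0, 0, 0, 0, 0, 0], [0, 0, 0, 0, 0, 0]]], jaw=0.6)

```text
t: 71.4
ee_pos: [456.4, 367.7, 184.1]
tool_rot: [-0.0, 0.339, 0.941, -0.0]
wrist_force: [-0.1, -0.0, -0.0]
gripper_width: 48.7
finger_force: 0.0
```

send_rows(deltas=[[[0, 0, -0.5, 0, 0, 0], [0, 0, -0.8, 0, 0, 0], [0, 0, -0.9, 0, 0, 0], [0, 0, -0.9, 0, 0, 0], [0, 0, -0.9, 0, 0, 0], [0, 0, -0.9, 0, 0, 0]]])

```text
t: 72.0
ee_pos: [456.3, 367.5, 332.3]
tool_rot: [0.0, 0.339, 0.941, -0.0]
wrist_force: [-0.6, -0.3, 1.0]
gripper_width: 74.4
finger_force: 0.0
```

```bash
python3 plan.py 440,60,350,97.5,28
```

```text
cmd-meas [   0.45   -1.02 -148.24   47.49] t 72.0 w 74.4 F [-0.6 -0.3  1. ]
RESET TO MEASURED
-> 440,60,350,97.5,28
[[-0.51,-0.69,-0.05,0,0,0.079],[-0.55,-0.65,-0.05,0,0,0.08],[-0.59,-0.62,-0.05,0,0,0.079],[-0.63,-0.58,-0.05,0,0,0.079],[-0.67,-0.53,-0.05,0,0,0.079],[-0.69,-0.5,-0.04,0,0,0.08],[-0.73,-0.45,-0.05,0,0,0.079],[-0.75,-0.41,-0.05,0,0,0.079],[-0.78,-0.36,-0.05,0,0,0.08],[-0.8,-0.31,-0.05,0,0,0.079],[-0.81,-0.26,-0.05,0,0,0.079],[-0.83,-0.21,-0.05,0,0,0.079]]
```

send_rows(deltas=[[[-0.51, -0.69, -0.05, 0, 0, 0.079], [-0.55, -0.65, -0.05, 0, 0, 0.08], [-0.59, -0.62, -0.05, 0, 0, 0.079], [-0.63, -0.58, -0.05, 0, 0, 0.079], [-0.67, -0.53, -0.05, 0, 0, 0.079], [-0.69, -0.5, -0.04, 0, 0, 0.08], [-0.73, -0.45, -0.05, 0, 0, 0.079], [-0.75, -0.41, -0.05, 0, 0, 0.079], [-0.78, -0.36, -0.05, 0, 0, 0.08], [-0.8, -0.31, -0.05, 0, 0, 0.079], [-0.81, -0.26, -0.05, 0, 0, 0.079], [-0.83, -0.21, -0.05, 0, 0, 0.079]]])

```text
t: 73.2
ee_pos: [439.8, 59.2, 349.1]
tool_rot: [0.0, 0.66, 0.751, 0.0]
wrist_force: [0.1, -0.4, 0.3]
gripper_width: 74.8
finger_force: 0.0
```

send_rows(deltas=[[[0, 0, 0, 0, 0, 0], [0, 0, 0, 0, 0, 0], [0, 0, 0, 0, 0, 0]]])

```text
t: 73.5
ee_pos: [440.0, 60.7, 348.9]
tool_rot: [-0.0, 0.659, 0.752, 0.0]
wrist_force: [-0.5, 0.8, 0.3]
gripper_width: 74.2
finger_force: 0.0
```

```bash
python3 tm.py 116
python3 - <<'E'
from h import *
s=cam("scene")["pixels"];t=cam("top")["pixels"];w=cam("wrist")["pixels"]
a=cv2.resize(t[170:300,85:320],None,fx=1.6,fy=1.6); b=cv2.resize(s[75:240,260:430],None,fx=2.2,fy=2.2)
H=max(a.shape[0],b.shape[0]); o=np.zeros((H,a.shape[1]+b.shape[1],3),np.uint8);o[:a.shape[0],:a.shape[1]]=a;o[:b.shape[0],a.shape[1]:]=b
cv2.imwrite("pics/end.png",o);print(o.shape)
E
```

```text
tray [658.2 -24.6  92.1  11.8  -1.2] [285. 174.]
tray [658.8 -65.9  95.1  11.8  -1.3] [299. 173.]
stack [508.9 240.9 139.8  45.7   7.3] [187. 223.]
(363, 750, 3)
```

View pics/end.png

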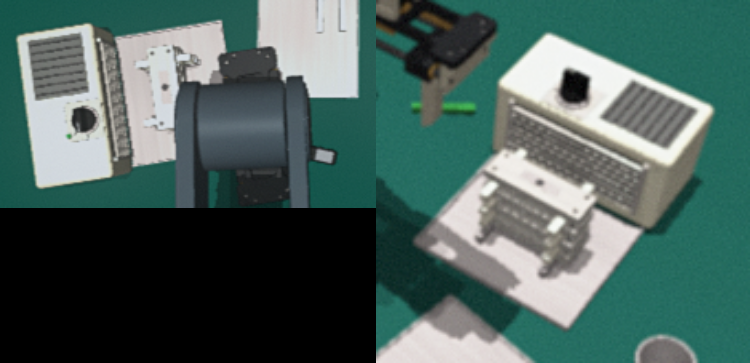

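The final view shows four plates stacked square, with sticks lined up above the ribs. The switch is back at rest, and two spare sticks remain in the tray.

```bash
python3 -c "
from workcell import workorder;print(workorder.finish_job())"
```

```text
the job is handed in; nothing more can be done
None
```

The job is handed in at about 74 s: all three plates are stacked square on the dryer plate with two sticks under each above the ribs, the start switch was turned to its stop and sprang back, and the two spare sticks are still in their tray; I kept clear of the bottle, lamp and cup, but did not re-measure their positions at the end.

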